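# Clamp power components into a test jig

### The arm

A 6-joint arm with a two-finger parallel gripper is mounted at the origin on the work surface. World frame = base frame: x ahead of the robot, y to its left, z up, the work surface at z = 0. Lengths are in mm, angles in rad, forces in N, time in s.
With the tool pointing down it reaches from about 350 to 975 mm from the base axis. Payload 7.1 kg.
Tool frame: the origin (TCP) lies at the centre of the arm's flange, where the gripper is bolted on; the fingertips stand 182 mm ahead of it and the grasp point (between the pads) lies 163 mm ahead of it; z points along the fingers, y is the line along which they close (so a half turn about z gives the same grasp; the last joint's range is limited). The gripper opens to 88 mm and grips with 3 to 60 N. Pads are 20 mm wide; open, the fingers measure 115 mm over their backs; the gripper's body (75 mm by 178 mm) begins 61 mm behind the grasp point.
Start: joints at [1.086, 0.423, 1.63, -0, 1.089, -0.019], TCP at [280.679, 558.414, 404.675] pointing down, gripper open.
Joint ranges: [-3, 3], [-0.9, 2.11], [0.09, 2.58], [-1.31, 4.45], [0.11, 2.69], [-2.54, 2.54]. Speed limits (rad/s): [2.39, 2.39, 3.01, 3.14, 3.14, 3.14].

### API

Orientations are given as a rotation vector (axis times angle).
In Python, from workcell import readout, get_image, ctrl gives the robot as it stands.
- The arm moves only by the tool step_arm, never from a script. Its argument "targets" is a list that holds one entry, the list of rows, each a list of 7 numbers: the shift along the world's x, y, z as a fraction of full scale, then the turn, a rotation vector about the world's x, y, z as a fraction of full scale, then the opening, from 0 (shut) to 1 (fully open). In form: [[[dx, dy, dz, wx, wy, wz, claw], ...]]. A call has exactly 5 rows; each row shifts and turns the commanded pose from where the row before left it; what a row does not reach is not made up. Full scale, the value 1, is 0.05 m for a shift and 4 degrees for a turn. A row lasts 1/8 s, in which the tool goes at most 62.5 mm and 10.7 degrees, less where a joint would pass 70% of its speed; a pose out of reach is approached as far as the arm can. A call with a number of a shift or a turn outside -1 to 1 is refused whole. A call with a gripper value outside its range is refused whole. The fingers move at their own pace and stop on an object; the grip force is fixed at half the most. Time passes only in rows, so rows that do not move let the fingers close, or fill a call up. It gives the time, the measured TCP pose, the force, the opening and the grip force at its end, in the units of the state.
- readout.get_obs(): the state, without advancing time (a new reading comes with each control period).
- get_image(name): name is "scene" or "top" or "wrist"; returns a dict with "pixels" (480x640x3 uint8, red, green, blue), "intrinsics" (3x3 intrinsics, pixels), "k1" (the pictures are not rectified: a ray, as slopes to the right and down, at radius r is drawn at 1 + k1 r^2 times it, then the intrinsics apply), "extrinsics" (4x4, takes a point from world to camera coordinates). Camera axes: x right, y down, z forward; pixel columns grow to the right and rows downward; lengths in mm; the calibration is good to about 2 mm. A picture is of the moment at which its call begins. There is no depth.
- ctrl.close_job(): hands the job in; it is judged then, once.
The state is a dict: "t": time; "qpos": joint angles; "qvel": joint speeds; "joint_torque": joint torques, N m; "ee_pos": TCP position; "orientation": TCP orientation; "ft_force": force on the tool from outside, world axes, zero at the start; "moment": the same for the moment, N m; "width": finger opening in mm; "grasp_force": force on a finger pad.
Only numpy, scipy, OpenCV 4.12 (cv2) and the standard library are available. Lean on these libraries where they do the work, as an engineer would, in place of code of your own. Each camera call takes 0.05 s, during which the arm holds its last target. There are 200 camera calls.

### The job

Open the red cam lever of the clamping jig fully, turn the wing nut until its white end points into the green band, and stand every electronic component from the blue mat upright in the nest of its own shape and colour. Then flip the lever fully shut again so that each one is clamped home with the right force, and press the green button to start the test. Leave the other things on the bench alone.

Things in the scene. Friction and masses are not known exactly. Their poses are not given: they have to be found in the camera images.
- resistor_mid (a point): gold aluminium-housed power resistor, a rectangular block 40 (its x) x 26 (its y) x 36 mm tall with dark fin lines along its long sides; 40 to 120 g, upright on a 2 mm mat at first; this point is its centre, z up. In its nest its x lies along the nest's x, either way. May be absent.
- relay_mid (a point): white square relay with a black foot, 40 x 40 x 36 mm tall, copper-coloured patch on top; 40 to 120 g, upright on a 2 mm mat at first; this point is its centre, z up. Any quarter turn fits its nest. May be absent.
- capacitor_mid (a point): blue round can capacitor, 40 mm diameter x 36 mm tall, bright aluminium top; 40 to 120 g, upright on a 2 mm mat at first; this point is its centre, z up. Any yaw fits its nest. May be absent.
- rectifier_mid (a point): copper-coloured hexagonal rectifier, 35 mm across flats (flat faces look to its +y and -y and at 60 degrees from there; its corners, 40 mm apart, lie on its x axis) x 36 mm tall, white disc on top; 40 to 120 g, upright on a 2 mm mat at first; this point is its centre, z up. In its nest its x (or x turned by sixths) lies along the nest's x. May be absent.
- nest_resistor_floor (a point): the resistor's nest, fixed black insert on the jig; floor marked with a yellow rectangle, side walls 31 mm apart; walls 9 mm high, front (-x) open. This point: on the floor, under the part's centre when the part is fully back. x points to the back wall (the clamping push), y along the row (nests 70 mm apart, order changes). While open, a part may stand up to 6 mm forward; the clamp pushes it home.
- nest_relay_floor (a point): the relay's nest, fixed black insert on the jig; floor marked with a white square, side walls 45 mm apart; walls 9 mm high, front (-x) open. This point: on the floor, under the part's centre when the part is fully back. x points to the back wall (the clamping push), y along the row (nests 70 mm apart, order changes). While open, a part may stand up to 6 mm forward; the clamp pushes it home.
- nest_capacitor_floor (a point): the capacitor's nest, fixed black insert on the jig; floor marked with a blue disc, side walls 45 mm apart and a rounded back; walls 9 mm high, front (-x) open. This point: on the floor, under the part's centre when the part is fully back. x points to the back wall (the clamping push), y along the row (nests 70 mm apart, order changes). While open, a part may stand up to 6 mm forward; the clamp pushes it home.
- nest_rectifier_floor (a point): the rectifier's nest, fixed black insert on the jig; floor marked with a copper-coloured hexagon, side walls 40 mm apart and a V-shaped back that takes a corner of the hexagon; walls 9 mm high, front (-x) open. This point: on the floor, under the part's centre when the part is fully back. x points to the back wall (the clamping push), y along the row (nests 70 mm apart, order changes). While open, a part may stand up to 6 mm forward; the clamp pushes it home.
- jaw: steel clamping bar across the front of the nests with four spring plungers with black rubber faces (18 mm tall), one for each nest, moved by the lever and the nut; its faces stand about 10 to 14 mm in front of a fully home part when the lever is open. Bar 270 mm long, top 46 mm above the table; origin at the bar's middle, axes as the nests'
- lever (a joint): red cam lever, turns flat about an upright pivot: 0 = fully clamped (lever parallel to the row, pointing to the nests' -y), 1.57 = fully open (pointing away from the nests, to their -x); grows clockwise seen from above; friction 0.4 N m, up to 0.7 N m at the end of clamping, stays where it is left
- lever_knob (a point): centre of the upright red knob on the lever's end, 20 mm diameter, 34 mm tall (17 mm above and below this point, top 76 mm above the table), 80 mm from the pivot
- lever_pivot (a point): point on the lever's pivot axis at the height of the knob's centre; lever and bar shift together up to 7 mm towards the nests as the nut is tightened; axes as the nests'
- nut (a joint): brass tension wing nut on an upright axis, 0 to 4.4 rad, turning clockwise seen from above (growing) tightens; in the green band from 2.84 to 3.44 the lock force is right (middle of band 3.14: white wing points straight to the nests' +x, at the clamping bar); friction 0.08 N m, stays where it is left
- nut_grip (a point): centre of the nut's upright wing bar on its axis, 50 mm above the table: bar 46 mm long, 10 mm thick, 24 mm tall (12 mm above and below); x points along the bar to its white end, z up; below it a 74 mm square grey block with its top 32 mm above the table carries white ticks and the green band
- start_button (a joint): green spring push button: 0 released, 0.006 m fully down, counts as pressed from 0.004; 5 N to push fully down
- start_button_top (a point): centre of the top face of the green button (28 mm diameter, in a black round foot 44 mm wide), 22 mm above the table when released; axes: z up
- multimeter: yellow multimeter 150 x 78 x 36 mm, loose bystander, not part of the job; origin at its underside
- solder_reel: red reel, 58 mm diameter, 36 mm tall, loose bystander, not part of the job; origin at its underside
- screwdriver: screwdriver lying, loose bystander, not part of the job; origin at its underside on its axis
- flux_jar: small jar, 48 mm diameter, 50 mm tall, loose bystander, not part of the job; origin at its underside
- spare_knob: black instrument knob, 34 mm diameter, 16 mm tall, loose bystander, not part of the job; origin at its underside
- test_lead_box: blue flat box 90 x 60 x 30 mm, loose bystander, not part of the job; origin at its underside
There are look-alikes about, which are no part of the job. There is more than one size of the part that bears capacitor_mid; the job needs the largest.

How it is judged (in metres and radians):
On the way, in this order (a step that is already met when the one before it is completed fails the run):
1. the lever is opened fully (value of joint lever above 1.35 rad), for 0.2 s.
2. with the lever still open, the nut is in the green band and every component stands in its own nest (value of joint lever above 1.2 rad and value of joint nut between 2.84 and 3.44 rad and x of resistor_mid in the frame of nest_resistor_floor between -0.015 and 0.005 m and y of resistor_mid in the frame of nest_resistor_floor between -0.006 and 0.006 m and z of resistor_mid in the frame of nest_resistor_floor below 0.0215 m and angle between each of resistor_mid, relay_mid, capacitor_mid, rectifier_mid's own z axis and vertical below 0.12 rad and x of relay_mid in the frame of nest_relay_floor between -0.015 and 0.005 m and y of relay_mid in the frame of nest_relay_floor between -0.006 and 0.006 m and z of relay_mid in the frame of nest_relay_floor below 0.0215 m and x of capacitor_mid in the frame of nest_capacitor_floor between -0.015 and 0.005 m and y of capacitor_mid in the frame of nest_capacitor_floor between -0.006 and 0.006 m and z of capacitor_mid in the frame of nest_capacitor_floor below 0.0215 m and x of rectifier_mid in the frame of nest_rectifier_floor between -0.015 and 0.005 m and y of rectifier_mid in the frame of nest_rectifier_floor between -0.006 and 0.006 m and z of rectifier_mid in the frame of nest_rectifier_floor below 0.0215 m), for 0.2 s.
3. the lever is shut (value of joint lever below 0.1 rad), for 0.2 s.
4. the start button is pressed while the lever is shut (value of joint start_button above 0.004 m and value of joint lever below 0.1 rad), for 0.05 s.
At the end, for the whole second after the job is handed in: lever shut (below 0.1 rad), nut in the green band (2.84 to 3.44 rad), every component present is upright and down in its own nest within 5 to 6 mm of the fully home place, at rest, and pressed by the clamping bar with 4.5 to 11 N (value of joint lever below 0.1 rad and value of joint nut between 2.84 and 3.44 rad and x of resistor_mid in the frame of nest_resistor_floor between -0.005 and 0.005 m and y of resistor_mid in the frame of nest_resistor_floor between -0.006 and 0.006 m and z of resistor_mid in the frame of nest_resistor_floor below 0.0215 m and angle between each of resistor_mid, relay_mid, capacitor_mid, rectifier_mid's own z axis and vertical below 0.12 rad and contact force between jaw and resistor between 4.5 and 11 N and linear speed of each of resistor, relay, capacitor, rectifier below 0.02 m/s and x of relay_mid in the frame of nest_relay_floor between -0.005 and 0.005 m and y of relay_mid in the frame of nest_relay_floor between -0.006 and 0.006 m and z of relay_mid in the frame of nest_relay_floor below 0.0215 m and contact force between jaw and relay between 4.5 and 11 N and x of capacitor_mid in the frame of nest_capacitor_floor between -0.005 and 0.005 m and y of capacitor_mid in the frame of nest_capacitor_floor between -0.006 and 0.006 m and z of capacitor_mid in the frame of nest_capacitor_floor below 0.0215 m and contact force between jaw and capacitor between 4.5 and 11 N and x of rectifier_mid in the frame of nest_rectifier_floor between -0.005 and 0.005 m and y of rectifier_mid in the frame of nest_rectifier_floor between -0.006 and 0.006 m and z of rectifier_mid in the frame of nest_rectifier_floor below 0.0215 m and contact force between jaw and rectifier between 4.5 and 11 N); the robot touches nothing.
It fails at once if one of the other things on the bench is pushed more than 5 cm (distance of any of multimeter, solder_reel, screwdriver, flux_jar, spare_knob, test_lead_box from where it was at the start of the episode above 0.05 m).
Of resistor, relay, capacitor, rectifier only 3 to 4 are there at a start; the rules pass over those that are not, and their reading is None.
At some moment in a run one of resistor, relay, capacitor, rectifier may be knocked a few centimetres aside while the robot is not near it.
It also fails if it takes over 208 s, if anything falls off the work surface, if the arm or the gripper's body presses on something with over 40 N, if the wrist force passes 120 N, or if a joint passes its speed limit or range.

## Working session

There is one attempt and no reset: what is moved stays moved. The work goes in short steps, Python scripts to look and compute and a tool call to move; the robot and the scene stay as the last step left them, time stands still between calls to the robot, and variables do not carry over. Pictures are saved under pics/ and viewed, at most 14 in all, crops included, and the job is handed in when it is done.

Besides the shell and the picture viewer there is one more tool, called after "Call:" as name(argument=value, ...) on one line, values as JSON. step_arm: Moves the arm, as the interface text tells. Shift numbers are shares of 0.05 m and turn numbers shares of 4 degrees, none past 1 either way. Its arguments: {"type":"object","properties":{"targets":{"type":"array"}},"required":["targets"]}

```bash
mkdir -p pics; ls
cat > h.py <<'E'
import numpy as np, cv2
from workcell import readout, get_image, ctrl
def snap(name,fn=None):
    im=get_image(name)
    if fn: cv2.imwrite('pics/'+fn,im['pixels'][:,:,::-1])
    return im
def ray(im,uv):
    K=np.array(im['intrinsics']);k1=float(im['k1'])
    d=(np.array(uv,float)-[K[0,2],K[1,2]])/[K[0,0],K[1,1]]
    s=d.copy()
    for _ in range(30): s=d/(1+k1*(s@s))
    E=np.array(im['extrinsics']);R=E[:3,:3];t=E[:3,3]
    return -R.T@t, R.T@np.array([s[0],s[1],1])
def onz(im,uv,z):
    o,d=ray(im,uv); return o+d*(z-o[2])/d[2]
def proj(im,P):
    E=np.array(im['extrinsics']);p=E[:3,:3]@np.array(P,float)+E[:3,3]
    s=p[:2]/p[2];s=s*(1+float(im['k1'])*(s@s));K=np.array(im['intrinsics'])
    return s*[K[0,0],K[1,1]]+[K[0,2],K[1,2]]
E
python3 - <<'E'
from h import *
for n in('top','scene','wrist'):
    im=snap(n,n+'0.png'); E=np.array(im['extrinsics']); print(n,-E[:3,:3].T@E[:3,3],E[:3,:3].round(2).tolist(),np.array(im['intrinsics']).tolist(),im['k1'])
    np.save('pics/'+n+'0.npy',im,allow_pickle=True)
o=readout.get_obs();print(o)
E
```

```text
pics
top [ 433.50891196    3.19405673 1197.01978173] [[-0.01, -1.0, -0.0], [-1.0, 0.01, -0.07], [0.07, 0.0, -1.0]] [[456.83156830588325, 0.0, 311.3247897535358], [0.0, 456.83156830588325, 241.51145764473938], [0.0, 0.0, 1.0]] -0.10483180868014993
scene [1169.26781097  370.77565766 1223.37044605] [[-0.52, 0.85, 0.01], [0.71, 0.44, -0.56], [-0.48, -0.28, -0.83]] [[623.8916537744275, 0.0, 316.60198027898576], [0.0, 623.8916537744275, 242.39026880045208], [0.0, 0.0, 1.0]] -0.16115390386225484
wrist [220.29587062 588.03670498 383.17653045] [[0.45, 0.89, -0.0], [0.87, -0.43, 0.25], [0.22, -0.11, -0.97]] [[341.46643525845957, 0.0, 319.1322081237574], [0.0, 341.46643525845957, 234.20332010859647], [0.0, 0.0, 1.0]] -0.06766906320179515
{'t': 0.15, 'qpos': array([ 1.08598632e+00,  4.23688493e-01,  1.63047554e+00, -4.66828568e-06,
        1.08859325e+00, -1.89726029e-02]), 'qvel': array([ 0.00017718, -0.00281779, -0.00370175,  0.00053865,  0.00011947,
       -0.00155684]), 'joint_torque': array([-1.34435918e-04, -5.44982672e+01, -2.73919129e+01,  6.43652072e-02,
        2.04848580e-02, -6.49664071e-05]), 'ee_pos': array([280.59981789, 558.24349913, 404.08095134]), 'orientation': array([-7.25067861e-01, -3.05648152e+00,  1.77312494e-03]), 'ft_force': array([ 0.13308646,  0.43951107, -0.4579939 ]), 'moment': array([-0.00529554, -0.01401063, -0.00100233]), 'grasp_force': 0.0, 'width': 87.81399264353021}
```

View pics/top0.png

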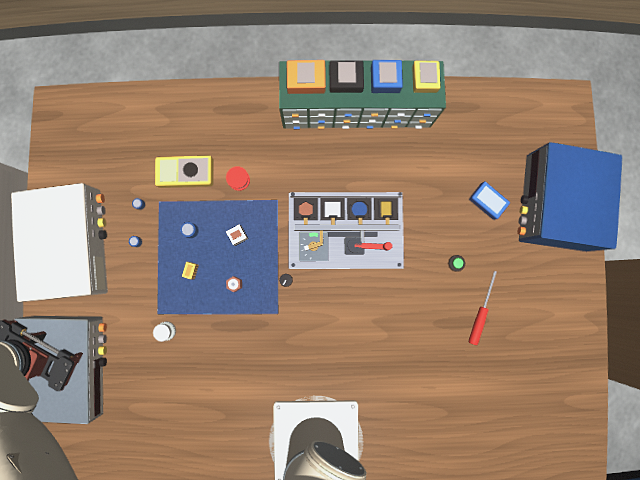

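View pics/scene0.png

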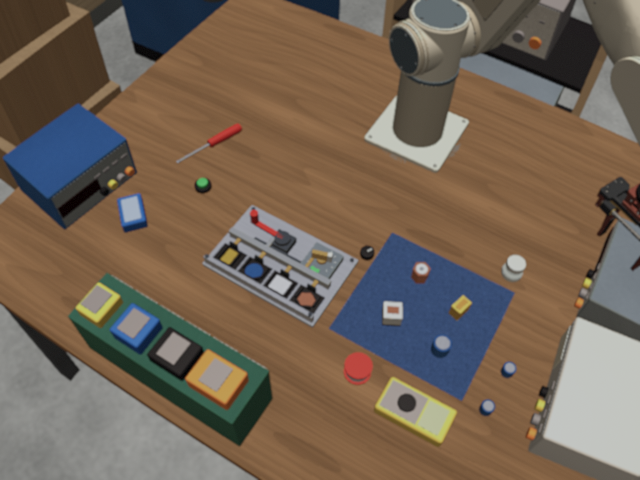

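Top view: the mat holds the capacitor can (189,230), relay (236,235), resistor (190,270) and rectifier (233,284), so all four parts are present. The nests, left to right, are rectifier (306,208), relay (333,208), capacitor (360,208) and resistor (386,208). The lever knob is at (388,246), the nut near (313,245) and the button at (457,263). Capacitor candidates are (189,230) on the mat, and (138,204) and (135,241) off it. The one on the mat looks largest, and I'll confirm that in a crop.

Run:
```python
from h import *
im=np.load('pics/top0.npy',allow_pickle=True).item()
for n,uv,z in [('cap',(189,230),38),('relay',(236,235),38),('resis',(190,270),38),('rect',(233,284),38),('small1',(138,204),25),('small2',(135,241),25),('n_rect',(306,208),10),('n_rel',(333,208),10),('n_cap',(360,208),10),('n_res',(386,208),10),('knob',(388,246),76),('nut',(313,245),62),('btn',(457,263),22),('plateTL',(290,193),8),('plateTR',(403,193),8),('reel',(237,178),36),('meter',(183,171),36),('spare',(286,281),16),('jar',(164,332),50)]:
    print(n,onz(im,uv,z).round())
p=im['pixels'][150:340,120:300];cv2.imwrite('pics/crop_mat.png',cv2.resize(p,None,fx=3.1,fy=3.1,interpolation=cv2.INTER_CUBIC)[:,:,::-1])
```

```text
cap [553. 322.  38.]
relay [538. 200.  38.]
resis [450. 318.  38.]
rect [414. 208.  38.]
small1 [625. 464.  25.]
small2 [527. 470.  25.]
n_rect [610.  21.  10.]
n_rel [609. -50.  10.]
n_cap [ 609. -121.   10.]
n_res [ 608. -189.   10.]
knob [ 504. -181.   76.]
nut [509.   3.  62.]
btn [ 461. -370.   22.]
plateTL [651.  63.   8.]
plateTR [ 648. -236.    8.]
reel [687. 198.  36.]
meter [708. 341.  36.]
spare [420.  74.  16.]
jar [294. 382.  50.]
```

View pics/crop_mat.png

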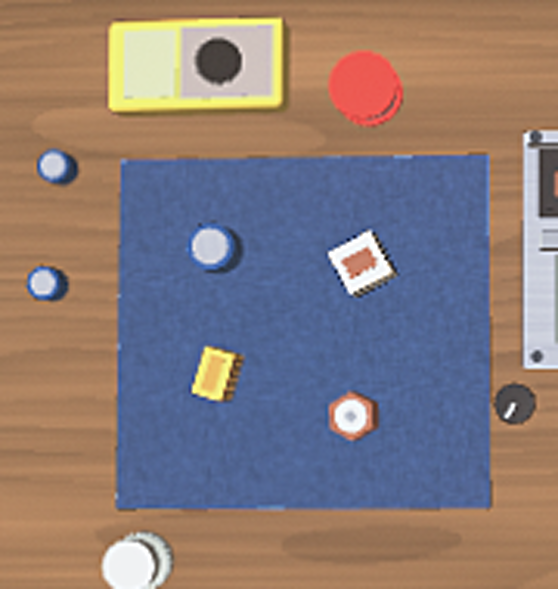

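The crop shows the can on the mat is clearly larger than the two cans off it at (57,166) and (47,284), so the mat one is the capacitor to use. Next I move the wrist camera over the jig.

Call:
step_arm(targets=[[[0.38,-0.86,0,0,0,0.67,1],[0.38,-0.86,0,0,0,0.67,1],[0.38,-0.86,0,0,0,0.67,1],[0.38,-0.86,0,0,0,0.67,1],[0.38,-0.86,0,0,0,0.67,1]]])

```text
t: 0.78
ee_pos: [376.0, 342.0, 404.6]
orientation: [-0.361, -3.121, 0.0]
ft_force: [0.8, 0.1, 0.9]
width: 87.5
grasp_force: 0.0
```

Call:
step_arm(targets=[[[0.38,-0.86,0,0,0,0.67,1],[0.38,-0.86,0,0,0,0.67,1],[0.38,-0.86,0,0,0,0.67,1],[0.38,-0.86,0,0,0,0.67,1],[0.38,-0.86,0,0,0,0.67,1]]])

```text
t: 1.4
ee_pos: [471.0, 126.9, 404.7]
orientation: [-0.005, 3.142, 0.0]
ft_force: [0.2, 0.3, 0.8]
width: 88.1
grasp_force: 0.0
```

Call:
step_arm(targets=[[[0.38,-0.86,0,0,0,0,1],[0.38,-0.86,0,0,0,0,1],[0.38,-0.86,0,0,0,0,1],[0.38,-0.86,0,0,0,0,1],[0.38,-0.86,0,0,0,0,1]]])

```text
t: 2.02
ee_pos: [566.1, -88.1, 404.5]
orientation: [0.003, -3.141, -0.0]
ft_force: [0.4, 0.4, 0.1]
width: 88.0
grasp_force: 0.0
```

Call:
step_arm(targets=[[[0,0,0,0,0,0,1],[0,0,0,0,0,0,1],[0,0,0,0,0,0,1],[0,0,0,0,0,0,1],[0,0,0,0,0,0,1]]])

```text
t: 2.65
ee_pos: [565.6, -85.9, 404.8]
orientation: [-0.005, 3.141, -0.0]
ft_force: [0.3, 0.4, 0.5]
width: 87.6
grasp_force: 0.0
```

Run:
```python
from h import *
im=snap('wrist','w1.png');np.save('pics/w1.npy',im,allow_pickle=True)
o=readout.get_obs();print(o['t'],o['ee_pos'],o['orientation'],o['qpos'])
```

```text
2.7 [565.59944299 -86.08194565 404.80799412] [-4.27324574e-03  3.14143685e+00 -6.08581680e-05] [-1.71835847e-01  3.45859818e-01  1.74889392e+00 -1.36484382e-05
  1.04668162e+00 -1.74534591e+00]
```

View pics/w1.png

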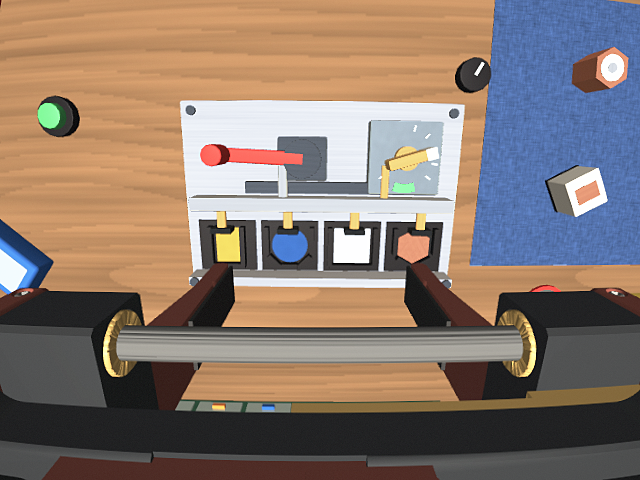

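Wrist view: the lever points to −y with its knob at (211,155). The nut is at (412,159) with the white end at (437,154), pointing roughly to +y. The green band is at (404,188), on the +x side. The nest floors are at (228,245) yellow, (290,246) blue, (351,247) white and (413,248) copper. I'll measure these precisely.

```bash
cat > seg.py <<'E'
from h import *
def mask(im,lo,hi):
    hsv=cv2.cvtColor(im['pixels'],cv2.COLOR_RGB2HSV); return cv2.inRange(hsv,np.array(lo),np.array(hi))
def blobs(m,amin,roi=None):
    if roi: z=np.zeros_like(m);x0,y0,x1,y1=roi;z[y0:y1,x0:x1]=m[y0:y1,x0:x1];m=z
    c,_=cv2.findContours(m,cv2.RETR_EXTERNAL,cv2.CHAIN_APPROX_NONE)
    return sorted([k for k in c if cv2.contourArea(k)>amin],key=cv2.contourArea,reverse=True)
def cen(c):
    M=cv2.moments(c);return np.array([M['m10']/M['m00'],M['m01']/M['m00']])
E
python3 - <<'E'
from seg import *
im=np.load('pics/w1.npy',allow_pickle=True).item()
J=(195,210,460,275)
for n,lo,hi,roi in [('yel',(20,120,100),(35,255,255),(205,225,250,270)),('blue',(100,120,80),(125,255,255),(265,220,315,275)),('white',(0,0,200),(180,40,255),(325,222,378,270)),('cop',(3,60,100),(16,200,255),(390,222,440,270)),('redknob',(0,150,100),(8,255,255),(190,130,320,180)),('green',(45,100,80),(75,255,255),(380,175,430,200)),('btn',(45,100,80),(75,255,255),(20,80,90,150))]:
    b=blobs(mask(im,lo,hi),20,roi)
    for c in b[:2]:
        print(n,cv2.contourArea(c),cen(c).round(1),cv2.boundingRect(c),'w@10',onz(im,cen(c),10).round(1), 'ext',[onz(im,p,10)[:2].round(1).tolist() for p in [(cv2.boundingRect(c)[0],cen(c)[1]),(cv2.boundingRect(c)[0]+cv2.boundingRect(c)[2],cen(c)[1]),(cen(c)[0],cv2.boundingRect(c)[1]),(cen(c)[0],cv2.boundingRect(c)[1]+cv2.boundingRect(c)[3])]])
p=im['pixels'][90:290,180:470];cv2.imwrite('pics/crop_jig.png',cv2.resize(p,None,fx=2.75,fy=2.75,interpolation=cv2.INTER_CUBIC)[:,:,::-1])
E
```

```text
yel 641.0 [228.1 246.5] (216, 227, 25, 35) w@10 [ 609.3 -191.1   10. ] ext [[609.3, -205.1], [609.2, -176.1], [586.3, -189.6], [628.1, -192.3]]
blue 808.5 [289.6 246.3] (272, 231, 36, 32) w@10 [ 608.8 -120.3   10. ] ext [[608.9, -140.5], [608.8, -99.3], [590.8, -120.0], [628.9, -120.7]]
white 1031.5 [351.  246.9] (334, 228, 37, 35) w@10 [609.3 -50.1  10. ] ext [[609.3, -69.6], [609.2, -27.3], [587.1, -50.7], [628.7, -49.6]]
cop 704.5 [412.5 247.2] (397, 233, 33, 31) w@10 [609.5  20.7  10. ] ext [[609.5, 2.7], [609.4, 41.0], [592.7, 19.5], [629.9, 22.2]]
redknob 1224.0 [247.9 155.8] (201, 144, 102, 22) w@10 [ 507.7 -163.4   10. ] ext [[507.3, -214.5], [507.7, -104.2], [495.3, -162.9], [518.5, -163.9]]
btn 511.0 [ 50.1 114.7] (37, 103, 29, 26) w@10 [ 460.2 -381.5   10. ] ext [[459.6, -397.4], [461.0, -362.4], [447.9, -379.6], [475.4, -383.9]]
```

View pics/crop_jig.png

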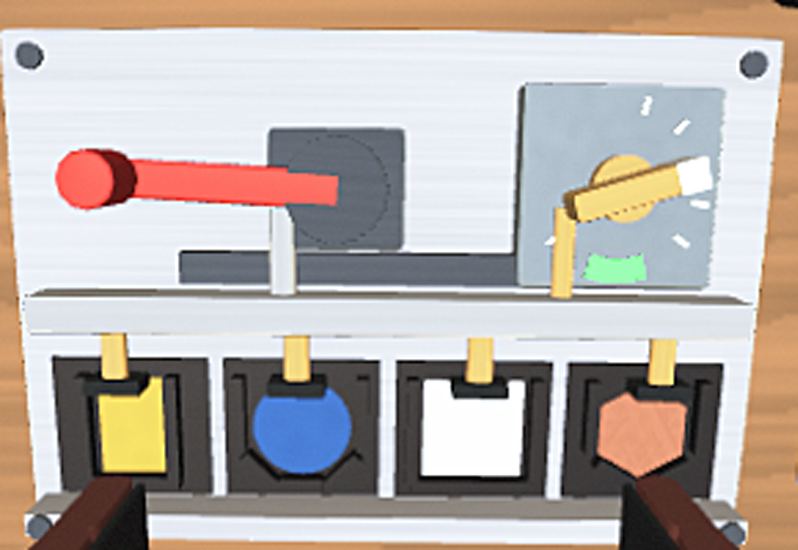

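The crop shows the knob top at (88,178) in crop pixels, the wing bar from (572,207) to its white end at (705,172), and the hub at (625,188).

Run:
```python
from seg import *
im=np.load('pics/w1.npy',allow_pickle=True).item()
f=lambda x,y:(180+x/2.75,90+y/2.75)
print('knob',onz(im,f(86,178),76).round(1))
a=onz(im,f(566,197),62);b=onz(im,f(707,166),62);print('nut',a.round(1),b.round(1),(a+b)/2,np.degrees(np.arctan2(*(b-a)[[1,0]])),np.hypot(*(b-a)[:2]))
w=blobs(mask(im,(0,0,200),(180,45,255)),10,(420,143,445,165))
for c in w: print('white',cen(c),cv2.contourArea(c),onz(im,cen(c),62).round(1))
print('hub',onz(im,f(625,188),36).round(1),'bandmid',onz(im,f(616,268),32).round(1))
print('block',onz(im,f(522,85),32).round(1),onz(im,f(722,88),32).round(1),onz(im,f(517,287),32).round(1),onz(im,f(708,288),32).round(1))
print('pivotbase',onz(im,f(338,190),40).round(1),'barfront/back top',onz(im,f(400,300),46).round(1),onz(im,f(400,335),46).round(1))
t=np.load('pics/top0.npy',allow_pickle=True).item()
for n,lo,hi,roi,z in [('btn',(45,100,80),(75,255,255),(440,245,475,280),22),('lever',(0,150,90),(8,255,255),(350,235,400,257),70)]:
    c=blobs(mask(t,lo,hi),10,roi)[0];print(n,cen(c),onz(t,cen(c),z).round(1))
c=blobs(mask(im,(45,100,80),(75,255,255)),20,(20,80,90,150))[0];print('btn w',onz(im,cv2.minEnclosingCircle(c)[0],22))
```

```text
knob [ 504.8 -182.6   76. ]
nut [511.3 -24.9  62. ] [500.5  22.4  62. ] [505.88993076  -1.25979453  62.        ] 102.84768266456258 48.58937517123583
white [434.98347107 152.12782369] 302.5 [502.1  20.6  62. ]
hub [508.9   1.5  36. ] bandmid [538.6   0.9  32. ]
block [472.9 -36.8  32. ] [472.9  36.   32. ] [546.  -36.1  32. ] [545.9  36.6  32. ]
pivotbase [ 510.1 -102.9   40. ] barfront/back top [549.  -80.4  46. ] [561.9 -80.3  46. ]
btn [457.72747748 262.65315315] [ 461.9 -371.8   22. ]
lever [375.83034648 245.69056153] [ 505.3 -152.1   70. ]
btn w [ 460.94606437 -369.82612364   22.        ]
```

Call:
step_arm(targets=[[[-0.244,-0.385,-0.4,0,0,0,0.6],[-0.244,-0.385,-0.4,0,0,0,0.6],[-0.244,-0.385,-0.4,0,0,0,0.6],[-0.244,-0.385,-0.4,0,0,0,0.6],[-0.244,-0.385,-0.4,0,0,0,0.6]]])

```text
t: 3.32
ee_pos: [504.4, -183.3, 304.2]
orientation: [-0.004, 3.141, -0.0]
ft_force: [0.4, 0.3, 0.2]
width: 52.8
grasp_force: 0.0
```

Call:
step_arm(targets=[[[0,0,-0.3,0,0,0,0.6],[0,0,-0.3,0,0,0,0.6],[0,0,-0.3,0,0,0,0.6],[0,0,-0.3,0,0,0,0.6],[0,0,-0.1,0,0,0,0.6]]])

```text
t: 3.95
ee_pos: [504.6, -182.4, 238.5]
orientation: [0.004, -3.14, -0.001]
ft_force: [0.1, -0.5, -0.8]
width: 52.3
grasp_force: 0.0
```

Call:
step_arm(targets=[[[0,0,0,0,0,0,0.6],[0,0,0,0,0,0,0],[0,0,0,0,0,0,0],[0,0,0,0,0,0,0],[0,0,0,0,0,0,0]]])

```text
t: 4.58
ee_pos: [504.7, -183.2, 239.9]
orientation: [-0.004, 3.141, -0.002]
ft_force: [1.0, -1.7, 1.2]
width: 19.6
grasp_force: 30.0
```

Call:
step_arm(targets=[[[-0.167,0.009,0,0,0,0,0],[-0.165,0.026,0,0,0,0,0],[-0.162,0.043,0,0,0,0,0],[-0.156,0.06,0,0,0,0,0],[-0.149,0.076,0,0,0,0,0]]])

```text
t: 5.2
ee_pos: [466.0, -173.2, 240.1]
orientation: [-0.002, 3.136, -0.004]
ft_force: [5.3, -8.4, -6.6]
width: 18.9
grasp_force: 30.0
```

Call:
step_arm(targets=[[[-0.14,0.091,0,0,0,0,0],[-0.13,0.106,0,0,0,0,0],[-0.118,0.118,0,0,0,0,0],[-0.106,0.13,0,0,0,0,0],[-0.091,0.14,0,0,0,0,0]]])

```text
t: 5.82
ee_pos: [433.0, -144.3, 239.7]
orientation: [0.004, -3.136, 0.003]
ft_force: [-15.0, -20.6, 9.0]
width: 18.7
grasp_force: 30.0
```

Call:
step_arm(targets=[[[-0.076,0.149,0,0,0,0,0],[-0.06,0.156,0,0,0,0,0],[-0.043,0.162,0,0,0,0,0],[-0.026,0.165,0,0,0,0,0],[-0.009,0.167,0,0,0,0,0]]])

```text
t: 6.45
ee_pos: [418.5, -102.5, 239.1]
orientation: [0.003, -3.125, -0.004]
ft_force: [-28.7, -25.2, 25.5]
width: 15.8
grasp_force: 33.0
```

Call:
step_arm(targets=[[[0,0,0,0,0,0,0],[0,0,0,0,0,0,0],[0,0,0,0,0,0,0.5],[0,0,0,0,0,0,0.5],[0,0,0,0,0,0,0.5]]])

```text
t: 7.08
ee_pos: [425.2, -102.9, 239.8]
orientation: [-0.003, 3.141, -0.0]
ft_force: [-0.6, -0.2, -0.6]
width: 41.7
grasp_force: 0.0
```

Call:
step_arm(targets=[[[0,0,0.4,0,0,0,0.5],[0,0,0.8,0,0,0,0.5],[0.3,0.3,0.8,0,0,0,0.5],[0.3,0.3,0.6,0,0,0,0.5],[0,0,0,0,0,0,0.5]]])

```text
t: 7.7
ee_pos: [456.4, -72.3, 371.9]
orientation: [-0.006, 3.136, -0.001]
ft_force: [1.1, -0.1, 0.7]
width: 43.7
grasp_force: 0.0
```

Run:
```python
from seg import *
im=snap('wrist','w2.png');np.save('pics/w2.npy',im,allow_pickle=True)
print(readout.get_obs()['ee_pos'])
for c in blobs(mask(im,(0,150,70),(8,255,255)),100)[:4]: print(cv2.contourArea(c),cen(c),cv2.boundingRect(c))
```

```text
[455.18000363 -72.56471715 370.25799937]
1333.0 [285.36034009 220.33845961] (271, 180, 26, 94)
```

View pics/w2.png

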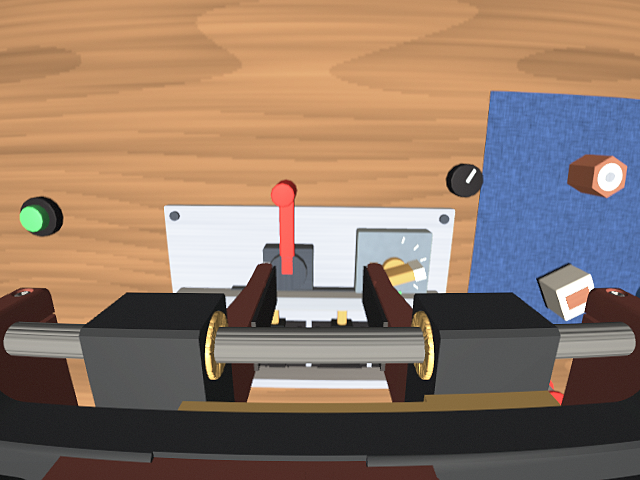

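The lever points straight to −x, with the knob at (284,191) and the pivot end at (287,273), so it is open. The nut is next.

Call:
step_arm(targets=[[[0.216,0.29,0,0,0,-1,0.4],[0.216,0.29,0,0,0,-1,0.4],[0.216,0.29,0,0,0,-1,0.4],[0.216,0.29,0,0,0,-1,0.4],[0.216,0.29,0,0,0,-1,0.4]]])

```text
t: 8.38
ee_pos: [508.2, -0.4, 367.8]
orientation: [-0.546, -3.09, 0.001]
ft_force: [0.7, -0.1, -0.1]
width: 35.3
grasp_force: 0.0
```

Call:
step_arm(targets=[[[0,0,0,0,0,-1,0.4],[0,0,0,0,0,-1,0.4],[0,0,0,0,0,-1,0.4],[0,0,0,0,0,-1,0.4],[0,0,0,0,0,-1,0.4]]])

```text
t: 9.0
ee_pos: [507.9, -0.9, 367.7]
orientation: [-1.074, -2.949, 0.002]
ft_force: [0.0, -0.6, -0.2]
width: 35.1
grasp_force: 0.0
```

Call:
step_arm(targets=[[[0,0,-0.2,0,0,-1,0.4],[0,0,-0.2,0,0,-1,0.4],[0,0,-0.2,0,0,-1,0.4],[0,0,-0.2,0,0,-1,0.4],[0,0,-0.2,0,0,-1,0.4]]])

```text
t: 9.62
ee_pos: [507.7, -0.9, 317.5]
orientation: [-1.57, -2.718, 0.003]
ft_force: [0.1, -0.1, -0.1]
width: 34.8
grasp_force: 0.0
```

Call:
step_arm(targets=[[[0,0,-0.2,0,0,-0.85,0.4],[0,0,-0.2,0,0,-0.85,0.4],[0,0,-0.2,0,0,-0.85,0.4],[0,0,-0.2,0,0,-0.85,0.4],[0,0,-0.2,0,0,-0.85,0.4]]])

```text
t: 10.25
ee_pos: [507.6, -0.9, 267.6]
orientation: [-1.954, -2.456, 0.003]
ft_force: [0.1, -0.1, 0.3]
width: 35.2
grasp_force: 0.0
```

Run:
```python
from seg import *
im=np.load('pics/w2.npy',allow_pickle=True).item()
print('knob',onz(im,(284,190),76),'piv',onz(im,(287,273),55))
o=readout.get_obs();print(o['t'],o['ee_pos'],o['orientation'],o['qpos'])
im=snap('wrist','w3.png');np.save('pics/w3.npy',im,allow_pickle=True)
```

```text
knob [ 424.78024734 -101.77262482   76.        ] piv [ 504.2834073  -102.90620889   55.        ]
10.25 [507.5671226   -0.9004737  267.62525146] [-1.95445855 -2.45620705  0.00319711] [-2.52164339e-02  4.66792919e-01  1.97160799e+00 -3.03009696e-05
  7.06545472e-01 -2.51735484e-01]
```

View pics/w3.png

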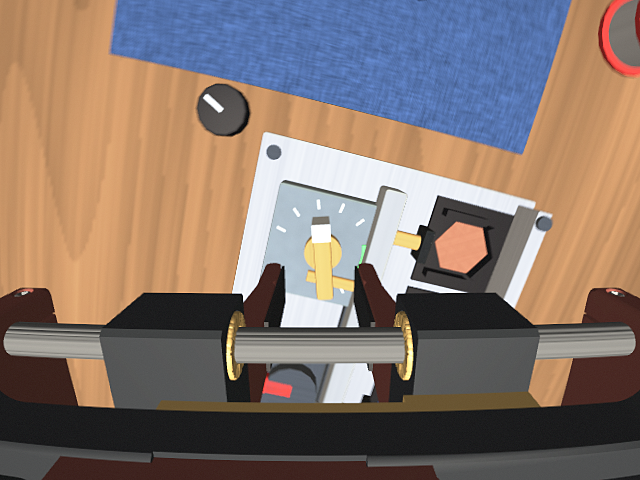

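The bar stands vertically centred between the fingers, with its white end at (320,228). I descend and grip it.

Call:
step_arm(targets=[[[0,0,-0.19,0,0,0,0.4],[0,0,-0.19,0,0,0,0.4],[0,0,-0.19,0,0,0,0.4],[0,0,-0.19,0,0,0,0.4],[0,0,0,0,0,0,0.4]]])

```text
t: 10.92
ee_pos: [508.5, -0.4, 230.9]
orientation: [-1.952, -2.46, 0.001]
ft_force: [-0.6, -0.7, -0.3]
width: 35.2
grasp_force: 0.0
```

Call:
step_arm(targets=[[[0,0,0,0,0,0,0],[0,0,0,0,0,0,0],[0,0,0,0,0,0,0],[0,0,0,0,0,0,0],[0,0,0,0,0,0,0]]])

```text
t: 11.55
ee_pos: [508.8, -0.5, 231.9]
orientation: [1.953, 2.46, 0.0]
ft_force: [-1.2, 0.1, 3.9]
width: 9.7
grasp_force: 29.7
```

Run:
```python
from seg import *
from scipy.spatial.transform import Rotation as R
o=readout.get_obs();print(o['t'],o['ee_pos'],o['moment'],o['ft_force']);y=R.from_rotvec(o['orientation']).apply([0,1,0]);print(np.degrees(np.arctan2(y[1],y[0])))
```

```text
11.55 [ 5.08842040e+02 -4.63611362e-01  2.31943762e+02] [-0.12202778  0.20243896  0.02586149] [-1.18604258  0.09813479  3.91402168]
13.117640916692881
```

Call:
step_arm(targets=[[[0,0,0,0,0,-1,0],[0,0,0,0,0,-1,0],[0,0,0,0,0,-1,0],[0,0,0,0,0,-1,0],[0,0,0,0,0,-1,0]]])

```text
t: 12.18
ee_pos: [508.5, -0.5, 231.9]
orientation: [-2.353, -2.081, 0.001]
ft_force: [-3.1, -0.5, 7.1]
width: 9.6
grasp_force: 29.7
```

Call:
step_arm(targets=[[[0,0,0,0,0,-1,0],[0,0,0,0,0,-1,0],[0,0,0,0,0,-1,0],[0,0,0,0,0,-1,0],[0,0,0,0,0,-1,0]]])

```text
t: 12.8
ee_pos: [508.1, -0.4, 231.9]
orientation: [-2.678, -1.641, 0.003]
ft_force: [-5.0, 1.6, 8.9]
width: 9.7
grasp_force: 29.7
```

Call:
step_arm(targets=[[[0,0,0,0,0,-1,0],[0,0,0,0,0,-1,0],[0,0,0,0,0,-1,0],[0,0,0,0,0,-1,0],[0,0,0,0,0,-1,0]]])

```text
t: 13.42
ee_pos: [507.8, -0.0, 231.9]
orientation: [-2.922, -1.15, 0.004]
ft_force: [-6.8, 4.8, 11.1]
width: 9.4
grasp_force: 29.9
```

Call:
step_arm(targets=[[[0,0,0,0,0,-1,0],[0,0,0,0,0,-1,0],[0,0,0,0,0,-1,0],[0,0,0,0,0,-1,0],[0,0,0,0,0,-1,0]]])

```text
t: 14.05
ee_pos: [507.6, 0.3, 231.9]
orientation: [-3.077, -0.625, 0.005]
ft_force: [-7.1, 8.0, 11.9]
width: 9.7
grasp_force: 29.9
```

Call:
step_arm(targets=[[[0,0,0,0,0,-1,0],[0,0,0,0,0,-1,0],[0,0,0,0,0,-1,0],[0,0,0,0,0,-1,0],[0,0,0,0,0,-1,0]]])

```text
t: 14.68
ee_pos: [507.5, 0.7, 231.9]
orientation: [-3.139, -0.081, 0.006]
ft_force: [-7.4, 10.9, 11.4]
width: 9.8
grasp_force: 29.9
```

Call:
step_arm(targets=[[[0,0,0,0,0,-0.78,0],[0,0,0,0,0,0,0],[0,0,0,0,0,0,0.25],[0,0,0,0,0,0,0.25],[0,0,0,0,0,0,0.25]]])

```text
t: 15.3
ee_pos: [508.9, -0.6, 231.6]
orientation: [3.142, -0.001, 0.0]
ft_force: [-0.9, 0.4, 0.2]
width: 21.6
grasp_force: 0.0
```

Call:
step_arm(targets=[[[0,0,0.3,0,0,0,0.25],[0,0,0.6,0,0,0,0.25],[0,0,0.6,0,0,0,0.25],[0,0,0.6,0,0,0,0.25],[0,0,0,0,0,0,0.25]]])

```text
t: 15.92
ee_pos: [509.6, -0.6, 339.6]
orientation: [3.141, -0.001, 0.009]
ft_force: [0.8, 0.4, 0.1]
width: 21.8
grasp_force: 0.0
```

Run:
```python
from seg import *
o=readout.get_obs();print(o['t'],o['ee_pos'],o['orientation'],o['qpos'])
im=snap('wrist','w4.png');np.save('pics/w4.npy',im,allow_pickle=True)
```

```text
15.925 [509.58375705  -0.56648606 339.59604694] [ 3.14141400e+00 -5.16783118e-04  8.87650370e-03] [-2.44589652e-02  3.46786459e-01  1.93367351e+00 -3.80663659e-05
  8.55479050e-01  1.54669126e+00]
```

View pics/w4.png

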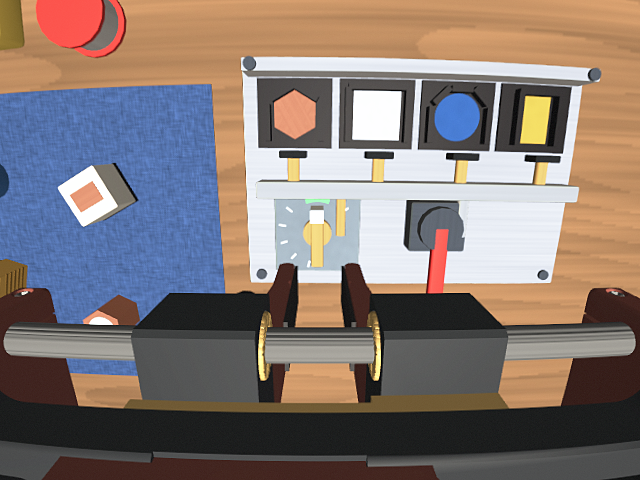

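The white end (316,215) points to +x into the green band (316,200), so the nut is set. All floor marks are now unobstructed, so I'll triangulate the nests from the two views and measure the parts on the mat.

```bash
cat > nests.py <<'E'
from seg import *
im=np.load('pics/w4.npy',allow_pickle=True).item()
im1=np.load('pics/w1.npy',allow_pickle=True).item()
def tri(a,ua,b,ub):
    o1,d1=ray(a,ua);o2,d2=ray(b,ub);A=np.stack([d1,-d2],1);s=np.linalg.lstsq(A,o2-o1,rcond=None)[0]
    return (o1+d1*s[0]+o2+d2*s[1])/2,np.linalg.norm(o1+d1*s[0]-o2-d2*s[1])
S=[('rect',(3,60,100),(16,200,255),(265,80,325,146),(390,222,440,270)),('relay',(0,0,200),(180,40,255),(345,80,410,146),(325,222,378,270)),('cap',(100,120,80),(125,255,255),(425,80,485,148),(265,220,315,275)),('res',(20,120,100),(35,255,255),(505,80,565,148),(205,225,250,270))]
for n,lo,hi,r4,r1 in S:
    c=blobs(mask(im,lo,hi),50,r4)[0];d=blobs(mask(im1,lo,hi),50,r1)[0]
    x,y,w,h=cv2.boundingRect(c);X,Y,W,H=cv2.boundingRect(d)
    # back edge: top in w4, bottom in w1; sides
    e4=np.array([cen(c)[0],y-.5]);e1=np.array([cen(d)[0],Y+H-.5])
    P,err=tri(im,e4,im1,e1)
    print(n,cen(c).round(1),(x,y,w,h),'back',P.round(1),err.round(1),'c@12',onz(im,cen(c),12)[:2].round(1),'rect',cv2.minAreaRect(c)[2])
E
python3 nests.py
python3 - <<'E'
from seg import *
t=snap('top','top1.png')
p=t['pixels'];cv2.imwrite('pics/crop2.png',cv2.resize(p[190:325,145:305],None,fx=4,fy=4,interpolation=cv2.INTER_CUBIC)[:,:,::-1])
for n,lo,hi,roi in [('yel',(18,120,120),(35,255,255),(160,200,278,312)),('white',(0,0,170),(180,60,255),(160,200,278,312)),('cop',(3,90,80),(16,255,255),(160,200,278,312))]:
    for c in blobs(mask(t,lo,hi),15,roi): print(n,cv2.contourArea(c),cen(c).round(1),onz(t,cen(c),38)[:2].round(1),cv2.minAreaRect(c))
E
```

```text
rect [294.4 114.3] (274, 90, 42, 50) back [625.7  19.1  20.4] 0.1 c@12 [606.8  19.9] rect 90.0
relay [376.2 114.9] (352, 91, 49, 50) back [626.5 -49.8  13.9] 0.8 c@12 [606.4 -50.5] rect 1.3322197198867798
cap [456.6 116.8] (434, 93, 46, 48) back [ 626.7 -120.    12.1] 1.9 c@12 [ 605.8 -121. ] rect 45.0
res [534.9 119.6] (520, 96, 31, 48) back [ 626.5 -191.7   10.5] 1.7 c@12 [ 605.2 -192.6] rect 6.34019136428833
yel 117.0 [188.2 269.4] [451.6 323.1] ((188.38990783691406, 269.86700439453125), (9.86561107635498, 15.421005249023438), 16.699243545532227)
white 364.5 [273.2 267.7] [454.1 105. ] ((273.523681640625, 257.5262145996094), (6.292140483856201, 107.26600646972656), 2.862405300140381)
white 214.5 [235.7 234.2] [540.4 200.6] ((235.80001831054688, 234.1000518798828), (15.20526123046875, 15.652474403381348), 63.43495178222656)
white 84.0 [187.2 229. ] [555.4 326.6] ((187.0, 229.0), (10.0, 10.0), 90.0)
white 72.5 [232.7 283.8] [414.2 208.3] ((232.5, 284.0), (10.0, 9.0), 90.0)
white 25.0 [276.5 294. ] [387.6  97. ] ((276.5, 288.5), (39.0, 1.0), 90.0)
cop 158.5 [233.7 283.7] [414.4 205.8] ((233.5, 284.0), (14.0, 15.0), 90.0)
cop 47.5 [235.4 234.1] [540.7 201.6] ((235.4264678955078, 234.0440673828125), (6.345447540283203, 9.260923385620117), 59.036251068115234)
```

Call:
step_arm(targets=[[[-0.18,1,0.24,0,0,0,0.25],[-0.18,1,0.24,0,0,0,0.25],[-0.18,1,0.24,0,0,0,0.25],[-0.18,1,0.24,0,0,0,0.25],[-0.18,1,0.24,0,0,0,0.25]]])

```text
t: 16.65
ee_pos: [463.0, 251.0, 395.8]
orientation: [3.14, -0.0, -0.003]
ft_force: [0.1, 0.5, -0.2]
width: 22.1
grasp_force: 0.0
```

Call:
step_arm(targets=[[[0,0,0,0,0,0,0.25],[0,0,0,0,0,0,0.25],[0,0,0,0,0,0,0.25],[0,0,0,0,0,0,0.25],[0,0,0,0,0,0,0.25]]])

```text
t: 17.27
ee_pos: [464.0, 248.9, 396.5]
orientation: [3.141, -0.002, -0.001]
ft_force: [-0.2, -0.3, -0.1]
width: 22.1
grasp_force: 0.0
```

Run:
```python
from seg import *
im=snap('wrist','w5.png');np.save('pics/w5.npy',im,allow_pickle=True)
o=readout.get_obs();print(o['t'],o['ee_pos'],o['orientation'],o['qpos'])
```

```text
17.325 [463.96220636 249.03935499 396.61792697] [ 3.14152569e+00 -1.70570138e-03 -1.95919745e-04] [ 4.70026247e-01  2.89630631e-01  1.85354184e+00 -3.22557412e-06
  9.98561503e-01  2.04191023e+00]
```

View pics/w5.png

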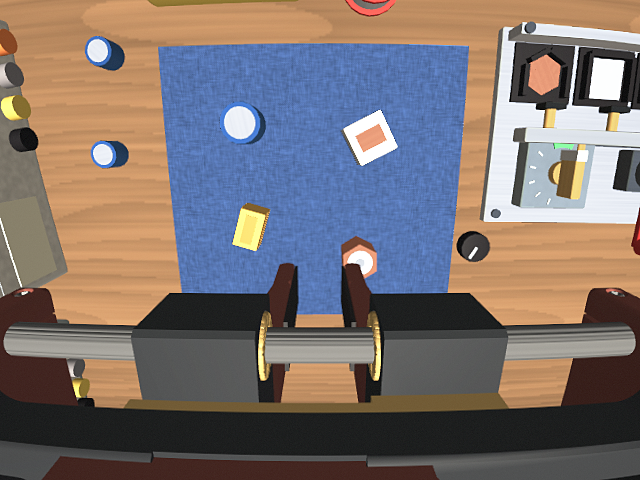

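The mat from above: capacitor at (241,123), relay (371,137), resistor (250,229), rectifier (360,258, partly hidden by a finger). I'll measure these at their top faces.

```bash
cat > meas.py <<'E'
from seg import *
def top(im,c,z=38):
    P=np.array([onz(im,p[0],z)[:2] for p in c],np.float32)
    (cx,cy),(w,h),a=cv2.minAreaRect(P)
    return (round(cx,1),round(cy,1)),(round(w,1),round(h,1)),round(a,1),np.array(cv2.minEnclosingCircle(P)[0]).round(1)
E
python3 - <<'E'
from meas import *
im=np.load('pics/w5.npy',allow_pickle=True).item()
for n,lo,hi,roi in [('capwhite',(0,0,150),(180,60,255),(205,90,280,160)),('relay',(0,0,200),(180,45,255),(330,95,410,175)),('resYel',(18,90,200),(35,255,255),(220,190,285,260)),('rectwhite',(0,0,200),(180,60,255),(345,240,385,280))]:
    for c in blobs(mask(im,lo,hi),60,roi): print(n,cv2.contourArea(c),cen(c).round(1),cv2.minAreaRect(c)[1],top(im,c))
for p in [(244,203),(269,208),(263,251),(232,245)]: print(im['pixels'][p[1],p[0]],onz(im,p,38)[:2].round(1))
cv2.imwrite('pics/crop5.png',cv2.resize(im['pixels'][95:290,210:410],None,fx=3.8,fy=3,interpolation=cv2.INTER_CUBIC)[:,:,::-1])
E
```

```text
capwhite 756.5 [239.1 122.1] (32.0, 30.0) ((555.2, 324.2), (28.8, 29.6), 87.7, array([555.1, 324.1]))
relay 1695.5 [370.2 137.4] (42.0380744934082, 42.48529052734375) ((540.6, 199.0), (39.9, 39.9), 26.7, array([540.3, 198.8]))
resYel 885.0 [248.3 229.1] (27.727909088134766, 37.523677825927734) ((449.9, 319.4), (27.8, 39.9), 73.2, array([450.3, 320.6]))
rectwhite 325.0 [361.5 260.3] (24.622234344482422, 19.461240768432617) ((416.6, 204.2), (26.6, 20.7), 52.6, array([414.4, 205.8]))
[ 78 116 185] [477.4 323.3]
[ 97 122 181] [472.3 298.4]
[ 91 123 186] [427.1 306.3]
[ 75 111 186] [433.6 338.3]
```

View pics/crop5.png

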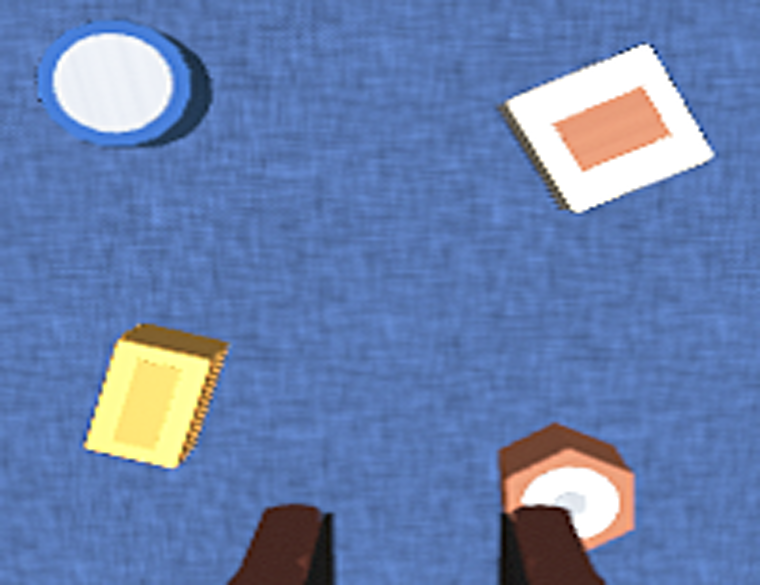

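The can on the mat at (115,82) in the crop is the large capacitor. The relay is at 26.7°, the resistor's long axis at −17°, and the rectifier's flats face ±y. I pick the capacitor first.

Call:
step_arm(targets=[[[0.364,0.3,-0.2,0,0,0,0.8],[0.364,0.3,-0.2,0,0,0,0.8],[0.364,0.3,-0.2,0,0,0,0.8],[0.364,0.3,-0.2,0,0,0,0.8],[0.364,0.3,-0.2,0,0,0,0.8]]])

```text
t: 17.95
ee_pos: [555.5, 324.9, 346.3]
orientation: [-3.142, 0.001, -0.0]
ft_force: [0.2, -0.4, -0.6]
width: 68.1
grasp_force: 0.0
```

Call:
step_arm(targets=[[[0,0,-0.7,0,0,0,0.8],[0,0,-0.7,0,0,0,0.8],[0,0,-0.7,0,0,0,0.8],[0,0,-0.6,0,0,0,0.8],[0,0,-0.25,0,0,0,0.8]]])

```text
t: 18.58
ee_pos: [554.3, 324.1, 197.3]
orientation: [3.14, -0.001, -0.004]
ft_force: [1.0, 0.3, 0.4]
width: 70.1
grasp_force: 0.0
```

Call:
step_arm(targets=[[[0,0,0,0,0,0,0.8],[0,0,0,0,0,0,0],[0,0,0,0,0,0,0],[0,0,0,0,0,0,0],[0,0,0,0,0,0,0]]])

```text
t: 19.2
ee_pos: [555.0, 324.7, 199.9]
orientation: [-3.141, 0.0, -0.001]
ft_force: [-1.2, -1.0, 3.9]
width: 39.3
grasp_force: 30.0
```

Call:
step_arm(targets=[[[0,0,0.4,0,0,0,0],[0,0,0.8,0,0,0,0],[0,0,0.8,0,0,0,0],[0,0,0,0,0,0,0],[0,0,0,0,0,0,0]]])

```text
t: 19.82
ee_pos: [554.5, 324.4, 299.4]
orientation: [-3.142, 0.0, -0.0]
ft_force: [-0.5, 0.4, -0.7]
width: 39.1
grasp_force: 30.0
```

Call:
step_arm(targets=[[[0.097,-0.89,0,0,0,0,0],[0.097,-0.89,0,0,0,0,0],[0.097,-0.89,0,0,0,0,0],[0.097,-0.89,0,0,0,0,0],[0.097,-0.89,0,0,0,0,0]]])

```text
t: 20.45
ee_pos: [578.4, 100.6, 297.7]
orientation: [3.141, -0.0, -0.005]
ft_force: [0.0, -0.7, -1.3]
width: 39.6
grasp_force: 30.0
```

Call:
step_arm(targets=[[[0.097,-0.89,0,0,0,0,0],[0.097,-0.89,0,0,0,0,0],[0.097,-0.89,0,0,0,0,0],[0.097,-0.89,0,0,0,0,0],[0.097,-0.89,0,0,0,0,0]]])

```text
t: 21.08
ee_pos: [602.7, -121.8, 297.6]
orientation: [-3.141, 0.0, 0.005]
ft_force: [0.1, -0.2, -0.7]
width: 39.4
grasp_force: 30.0
```

Call:
step_arm(targets=[[[0,0,-0.4,0,0,0,0],[0,0,-0.4,0,0,0,0],[0,0,0,0,0,0,0],[0,0,0,0,0,0,0],[0,0,0,0,0,0,0]]])

```text
t: 21.7
ee_pos: [603.6, -119.8, 259.8]
orientation: [3.141, 0.001, 0.001]
ft_force: [0.8, -0.7, -0.4]
width: 39.2
grasp_force: 30.0
```

Run:
```python
from seg import *
o=readout.get_obs();print(o['t'],o['ee_pos'],o['orientation'],o['ft_force'])
im=snap('wrist','w6.png');np.save('pics/w6.npy',im,allow_pickle=True)
```

```text
21.7 [ 603.61030295 -119.81077832  259.75639826] [3.14138909e+00 1.36884287e-03 1.47522967e-03] [ 0.7547013  -0.7234826  -0.41343989]
```

View pics/w6.png

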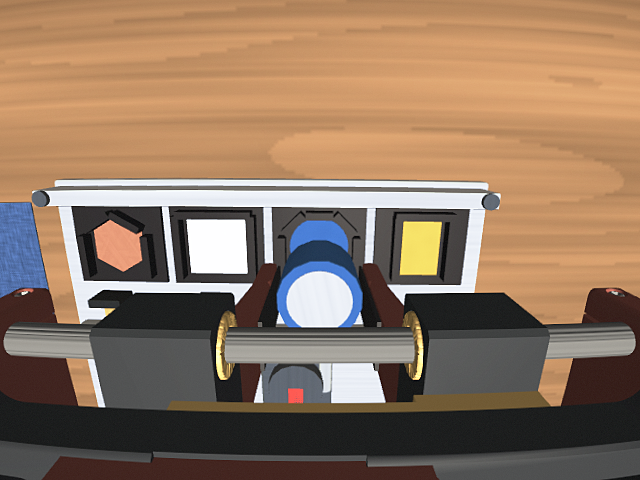

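The held capacitor (320,288) is in line with its nest disc (319,235). I'll refine the nest centres from this closer view, then lower.

Run:
```python
from meas import *
im=np.load('pics/w6.npy',allow_pickle=True).item()
for n,lo,hi,roi in [('rect',(3,60,100),(16,200,255),(90,210,160,280)),('relay',(0,0,200),(180,40,255),(180,212,255,280)),('res',(20,120,100),(35,255,255),(395,212,455,280)),('capblue',(100,120,150),(125,255,255),(285,215,355,236))]:
    c=blobs(mask(im,lo,hi),60,roi)[0];print(n,cen(c).round(1),cv2.boundingRect(c),top(im,c,12))
c=blobs(mask(im,(0,0,150),(180,60,255)),60,(280,260,365,335))[0];print(top(im,c,260-163+20))
```

```text
rect [117.5 245.5] (94, 220, 48, 52) ((604.7, 22.7), (34.6, 37.1), 82.4, array([606.1,  21.7]))
relay [217.3 246. ] (186, 220, 62, 54) ((604.3, -49.4), (40.7, 38.6), 89.6, array([604.6, -49.2]))
res [419.9 247.7] (400, 221, 42, 54) ((603.5, -191.0), (26.8, 38.6), 89.4, array([ 603.5, -191.1]))
capblue [318.6 228.7] (292, 221, 54, 15) ((617.9, -120.1), (9.8, 36.4), 0.0, array([ 613. , -120.1]))
((614.2, -120.7), (25.4, 23.8), 88.6, array([ 613.3, -120.5]))
```

Call:
step_arm(targets=[[[0,0,-0.25,0,0,0,0],[0,0,-0.25,0,0,0,0],[0,0,-0.2,0,0,0,0],[0,0,-0.1,0,0,0,0],[0,0,-0.1,0,0,0,0]]])

```text
t: 22.38
ee_pos: [603.3, -120.5, 213.7]
orientation: [-3.142, 0.0, 0.0]
ft_force: [0.3, 0.3, -1.5]
width: 39.3
grasp_force: 30.0
```

Call:
step_arm(targets=[[[0,0,-0.03,0,0,0,0],[0,0,-0.03,0,0,0,0],[0,0,-0.02,0,0,0,0],[0,0,0,0,0,0,0],[0,0,0,0,0,0,0]]])

```text
t: 23.0
ee_pos: [603.2, -120.5, 212.8]
orientation: [3.142, -0.0, 0.0]
ft_force: [-9.0, 1.1, 23.4]
width: 39.2
grasp_force: 30.0
```

Contact at 212.8. I back off slightly to unload, release, and look.

Call:
step_arm(targets=[[[0,0,0.05,0,0,0,0],[0,0,0,0,0,0,0],[0,0,0,0,0,0,0.56],[0,0,0,0,0,0,0.56],[0,0,0,0,0,0,0.56]]])

```text
t: 23.62
ee_pos: [603.3, -120.5, 212.5]
orientation: [-3.142, 0.0, 0.0]
ft_force: [0.3, -0.5, 0.4]
width: 49.1
grasp_force: 0.0
```

Call:
step_arm(targets=[[[0,0,0.2,0,0,0,0.56],[0,0,0.4,0,0,0,0.56],[0,0,0.6,0,0,0,0.56],[0,0,0.6,0,0,0,0.56],[0,0,0,0,0,0,0.56]]])

```text
t: 24.25
ee_pos: [604.3, -120.7, 306.5]
orientation: [3.14, -0.0, 0.01]
ft_force: [0.7, -0.4, -0.1]
width: 49.4
grasp_force: 0.0
```

Call:
step_arm(targets=[[[-0.5,0,0.2,0,0,0,0.56],[-0.5,0,0.2,0,0,0,0.56],[0,0,0,0,0,0,0.56],[0,0,0,0,0,0,0.56],[0,0,0,0,0,0,0.56]]])

```text
t: 24.88
ee_pos: [554.0, -120.4, 322.2]
orientation: [-3.142, -0.0, -0.0]
ft_force: [0.3, -0.1, 0.5]
width: 49.1
grasp_force: 0.0
```

Run:
```python
from meas import *
im=snap('wrist','w7.png');np.save('pics/w7.npy',im,allow_pickle=True)
print(readout.get_obs()['ee_pos'])
cv2.imwrite('pics/crop7.png',cv2.resize(im['pixels'][60:260,150:450],None,fx=2.6,fy=2.6,interpolation=cv2.INTER_CUBIC)[:,:,::-1])
c=blobs(mask(im,(0,0,150),(180,60,255)),60,(240,100,400,300))
for k in c[:3]:print(cen(k),top(im,k,50),cv2.contourArea(k))
```

```text
[ 553.89169509 -120.40690271  322.20767219]
[318.37117083 173.50874704] ((602.2, -121.3), (120.1, 88.8), 89.5, array([ 600., -121.])) 13395.0
[328.88210044 261.06990705] ((528.3, -121.5), (126.4, 49.1), 89.8, array([ 530.9, -121.6])) 5164.0
[248.70995412 166.33253541] ((608.3, -70.0), (13.4, 35.0), 87.6, array([608.3, -69.7])) 835.5
```

View pics/crop7.png

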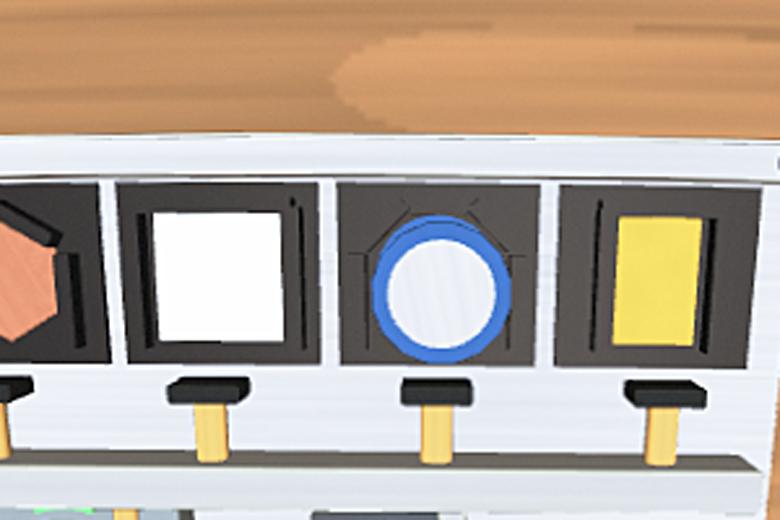

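Run:
```python
from meas import *
im=np.load('pics/w7.npy',allow_pickle=True).item()
hsv=mask(im,(95,120,80),(125,255,255)); c=blobs(hsv,60,(285,135,355,205))[0]
print(cv2.boundingRect(c))
for z in (44,48,52,57): print(z,top(im,c,z))
cs=[]
for lo,hi,roi in [((0,0,200),(180,40,255),(205,138,262,195)),((20,120,100),(35,255,255),(380,138,425,200)),((3,60,100),(16,200,255),(150,120,180,200))]:
    c=blobs(mask(im,lo,hi),60,roi)[0];cs.append(c)
for z in (8,12,16): print(z,[top(im,c,z) for c in cs])
```

```text
(293, 143, 54, 57)
44 ((603.7, -120.7), (40.9, 39.9), 45.4, array([ 604.1, -120.8]))
48 ((604.0, -120.7), (40.3, 39.3), 45.4, array([ 604.4, -120.8]))
52 ((604.3, -120.7), (39.7, 38.7), 45.4, array([ 604.6, -120.8]))
57 ((604.7, -120.7), (38.9, 37.9), 45.4, array([ 605. , -120.8]))
8 [((606.1, -48.5), (41.4, 40.4), 89.5, array([606.1, -48.6])), ((604.8, -191.7), (27.1, 41.6), 89.1, array([ 604.8, -191.4])), ((604.3, 15.3), (18.7, 39.1), 83.6, array([605.2,  21.8]))]
12 [((606.3, -49.5), (40.8, 39.9), 89.5, array([606.3, -49.5])), ((605.0, -190.7), (26.8, 41.1), 89.1, array([ 605. , -190.5])), ((604.6, 13.5), (18.4, 38.5), 83.6, array([605.4,  19.8]))]
16 [((606.5, -50.5), (40.2, 39.3), 89.5, array([606.6, -50.5])), ((605.2, -189.8), (26.4, 40.5), 89.1, array([ 605.2, -189.5])), ((604.8, 11.6), (18.2, 38.0), 83.6, array([605.6,  17.9]))]
```

Capacitor is seated at about x 604, y −120.7, and the floor height comes out near 15 mm. The rectifier is next.

Call:
step_arm(targets=[[[-0.28,0.655,0,0,0,0,0.8],[-0.28,0.655,0,0,0,0,0.8],[-0.28,0.655,0,0,0,0,0.8],[-0.28,0.655,0,0,0,0,0.8],[-0.28,0.655,0,0,0,0,0.8]]])

```text
t: 25.55
ee_pos: [483.2, 44.4, 322.5]
orientation: [-3.142, 0.0, -0.0]
ft_force: [-0.3, 0.8, -0.0]
width: 70.2
grasp_force: 0.0
```

Call:
step_arm(targets=[[[-0.28,0.655,0,0,0,0,0.8],[-0.28,0.655,0,0,0,0,0.8],[-0.28,0.655,0,0,0,0,0.8],[-0.28,0.655,0,0,0,0,0.8],[-0.28,0.655,0,0,0,0,0.8]]])

```text
t: 26.18
ee_pos: [413.1, 208.4, 322.5]
orientation: [-3.142, 0.0, -0.0]
ft_force: [0.2, -0.6, 0.6]
width: 70.5
grasp_force: 0.0
```

Run:
```python
from meas import *
print(readout.get_obs()['ee_pos'])
t=get_image('top')
for n,lo,hi in [('yel',(18,120,120),(35,255,255)),('white',(0,0,170),(180,60,255)),('cop',(3,90,80),(16,255,255))]:
    for c in blobs(mask(t,lo,hi),40,(160,200,270,312)): print(n,cv2.contourArea(c),cen(c).round(1),onz(t,cen(c),38)[:2].round(1))
```

```text
[413.14450387 208.37184356 322.51337874]
white 2678.0 [190.9 286.8] [407.  315.8]
white 210.0 [230.2 223.6] [568.  214.9]
cop 44.5 [230.2 223.5] [568.3 215. ]
```

The relay has been knocked to about (568,215), and I'll re-measure it later. I carry on with the rectifier.

Call:
step_arm(targets=[[[0,0,-0.7,0,0,0,0.8],[0,0,-0.7,0,0,0,0.8],[0,0,-0.6,0,0,0,0.8],[0,0,-0.4,0,0,0,0.8],[0,0,-0.06,0,0,0,0.8]]])

```text
t: 26.85
ee_pos: [413.2, 207.0, 198.3]
orientation: [3.14, -0.0, -0.004]
ft_force: [-0.0, -0.6, 0.6]
width: 70.5
grasp_force: 0.0
```

Call:
step_arm(targets=[[[0,0,0,0,0,0,0.8],[0,0,0,0,0,0,0],[0,0,0,0,0,0,0],[0,0,0,0,0,0,0],[0,0,0,0,0,0,0]]])

```text
t: 27.48
ee_pos: [413.4, 207.1, 199.9]
orientation: [-3.141, 0.0, -0.001]
ft_force: [-0.7, -0.2, 4.1]
width: 34.6
grasp_force: 29.8
```

Call:
step_arm(targets=[[[0,0,0.4,0,0,0,0],[0,0,0.8,0,0,0,0],[0,0,0.8,0,0,0,0],[0,0,0,0,0,0,0],[0,0,0,0,0,0,0]]])

```text
t: 28.1
ee_pos: [412.9, 206.9, 299.2]
orientation: [3.141, -0.0, -0.001]
ft_force: [0.4, -1.2, -0.5]
width: 35.1
grasp_force: 29.8
```

Run:
```python
from meas import *
print(readout.get_obs()['ee_pos'])
im=snap('wrist','w8.png');np.save('pics/w8.npy',im,allow_pickle=True)
for n,lo,hi,roi in [('relay',(0,0,200),(180,45,255),(250,0,500,230)),('yel',(18,90,200),(35,255,255),(50,50,300,300))]:
    for c in blobs(mask(im,lo,hi),200,roi): print(n,cv2.contourArea(c),cen(c).round(1),top(im,c))
c=blobs(mask(im,(0,0,170),(180,60,255)),60,(280,240,365,350))
for k in c[:2]: print('held disc',cen(k),cv2.contourArea(k),top(im,k,300-197+36))
```

```text
[412.9001932  206.88402095 299.1677857 ]
relay 1618.0 [311.3  24.6] ((565.9, 211.7), (36.4, 39.5), 27.6, array([565.8, 212.1]))
yel 1827.5 [160.3 191.7] ((450.0, 319.9), (25.7, 39.5), 73.3, array([450., 320.]))
held disc [319.11567477 299.45683152] 2386.0 ((414.8, 206.2), (25.8, 25.8), 14.9, array([414.8, 206.3]))
```

View pics/w8.png

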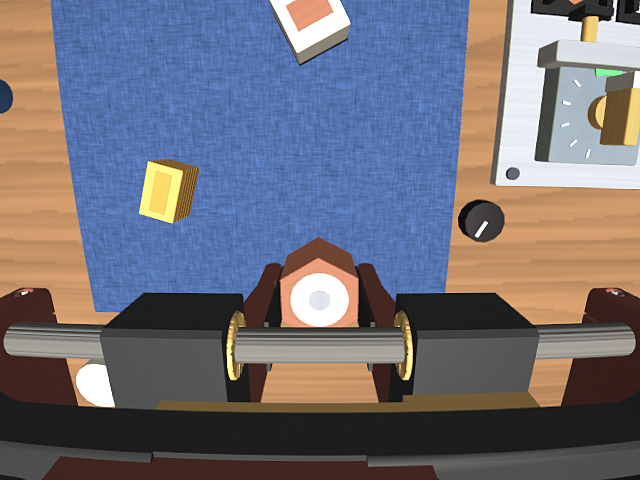

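Rectifier is gripped on its flats, with its disc at (319,299). I place it.

Call:
step_arm(targets=[[[0.756,-0.748,0,0,0,0,0],[0.756,-0.748,0,0,0,0,0],[0.756,-0.748,0,0,0,0,0],[0.756,-0.748,0,0,0,0,0],[0.756,-0.748,0,0,0,0,0]]])

```text
t: 28.78
ee_pos: [602.9, 18.6, 297.5]
orientation: [-3.142, 0.001, 0.005]
ft_force: [0.4, 1.0, -0.1]
width: 35.2
grasp_force: 29.8
```

Call:
step_arm(targets=[[[0,0,0,0,0,0,0],[0,0,-0.5,0,0,0,0],[0,0,-0.5,0,0,0,0],[0,0,-0.3,0,0,0,0],[0,0,0,0,0,0,0]]])

```text
t: 29.4
ee_pos: [601.3, 20.6, 232.9]
orientation: [-3.142, -0.001, 0.006]
ft_force: [-0.6, 0.5, 0.6]
width: 35.1
grasp_force: 29.8
```

Call:
step_arm(targets=[[[0,0,-0.16,0,0,0,0],[0,0,-0.16,0,0,0,0],[0,0,0,0,0,0,0],[0,0,-0.04,0,0,0,0],[0,0,0,0,0,0,0]]])

```text
t: 30.02
ee_pos: [602.3, 20.0, 216.8]
orientation: [-3.142, 0.0, -0.0]
ft_force: [-0.0, -0.0, -0.3]
width: 34.9
grasp_force: 29.8
```

Call:
step_arm(targets=[[[0,0,-0.03,0,0,0,0],[0,0,0,0,0,0,0],[0,0,-0.02,0,0,0,0],[0,0,0,0,0,0,0],[0,0,0,0,0,0,0]]])

```text
t: 30.65
ee_pos: [602.3, 20.1, 214.2]
orientation: [3.142, -0.0, 0.0]
ft_force: [0.8, 0.3, -0.7]
width: 35.1
grasp_force: 29.8
```

Call:
step_arm(targets=[[[0,0,-0.03,0,0,0,0],[0,0,0,0,0,0,0],[0,0,0,0,0,0,0.5],[0,0,0,0,0,0,0.5],[0,0,0,0,0,0,0.5]]])

```text
t: 31.28
ee_pos: [602.2, 20.1, 212.6]
orientation: [-3.142, 0.0, 0.0]
ft_force: [0.3, 0.5, 0.3]
width: 43.7
grasp_force: 0.0
```

Call:
step_arm(targets=[[[0,0,0.2,0,0,0,0.5],[0,0,0.4,0,0,0,0.5],[0,0,0.6,0,0,0,0.5],[0,0,0.6,0,0,0,0.5],[0,0,0,0,0,0,0.5]]])

```text
t: 31.9
ee_pos: [603.4, 20.1, 306.5]
orientation: [-3.141, 0.0, -0.01]
ft_force: [-0.0, -0.7, -0.2]
width: 43.9
grasp_force: 0.0
```

Call:
step_arm(targets=[[[-0.5,0.5,0.2,0,0,0,0.5],[-0.5,0.5,0.2,0,0,0,0.5],[0,0,0,0,0,0,0.5],[0,0,0,0,0,0,0.5],[0,0,0,0,0,0,0.5]]])

```text
t: 32.52
ee_pos: [552.8, 69.5, 322.3]
orientation: [3.141, -0.001, -0.0]
ft_force: [-0.2, 1.1, 0.4]
width: 43.8
grasp_force: 0.0
```

Run:
```python
from meas import *
im=snap('wrist','w9.png');np.save('pics/w9.npy',im,allow_pickle=True)
print(readout.get_obs()['ee_pos'])
for n,lo,hi,roi in [('white',(0,0,190),(180,60,255),(0,0,640,260)),('cop',(3,60,80),(16,220,255),(300,60,640,260))]:
    for c in blobs(mask(im,lo,hi),300,roi): print(n,cv2.contourArea(c),cen(c).round(1),top(im,c,38),'@50',top(im,c,50))
```

```text
[552.78581582  69.48029462 322.30325183]
white 30305.5 [449.  186.2] ((589.8, -72.2), (275.4, 116.8), 89.6, array([588.6, -71.4])) @50 ((591.2, -65.8), (262.8, 111.5), 89.6, array([590.1, -65. ]))
white 2765.5 [26.2 37.7] ((705.3, 290.5), (43.5, 55.1), 83.7, array([705.7, 293.3])) @50 ((701.5, 280.4), (41.6, 52.6), 83.7, array([701.8, 283.1]))
white 2258.0 [140.9 215.1] ((568.5, 211.7), (40.0, 40.2), 27.7, array([568.5, 211.7])) @50 ((570.9, 205.2), (38.2, 38.4), 27.7, array([570.9, 205.2]))
white 1086.0 [570.1 173.3] ((602.6, -130.6), (30.9, 30.9), 53.0, array([ 602.6, -130.7])) @50 ((603.4, -121.5), (29.5, 29.5), 53.0, array([ 603.4, -121.6]))
cop 20655.5 [448.1 101.7] ((611.4, -49.2), (150.1, 272.4), 2.0, array([611.7, -46.4])) @50 ((611.9, -43.8), (143.3, 260.0), 2.0, array([612.1, -41.1]))
cop 2324.5 [383.7 168.9] ((603.8, 19.6), (48.1, 37.3), 61.9, array([604.3,  19.3])) @50 ((604.6, 21.8), (45.9, 35.6), 61.9, array([605.1,  21.6]))
```

View pics/w9.png

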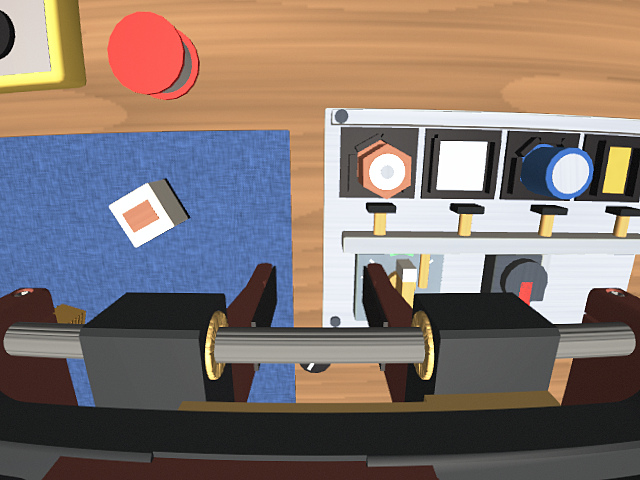

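The rectifier sits in its nest with its disc at (387,172). The relay is at (141,215), world (568.5,211.7), turned 27.7°. I pick the relay.

Call:
step_arm(targets=[[[0.063,0.569,0,0,0,1,0.8],[0.063,0.569,0,0,0,1,0.8],[0.063,0.569,0,0,0,1,0.8],[0.063,0.569,0,0,0,1,0.8],[0.063,0.569,0,0,0,1,0.8]]])

```text
t: 33.2
ee_pos: [568.6, 212.8, 322.2]
orientation: [3.093, 0.548, -0.001]
ft_force: [-0.2, 0.2, 0.4]
width: 70.1
grasp_force: 0.0
```

Call:
step_arm(targets=[[[0,0,-0.4,0,0,0.96,0.8],[0,0,-0.6,0,0,0.96,0.8],[0,0,-0.6,0,0,0,0.8],[0,0,-0.5,0,0,0,0.8],[0,0,-0.2,0,0,0,0.8]]])

```text
t: 33.83
ee_pos: [567.9, 211.7, 205.8]
orientation: [3.05, 0.75, -0.004]
ft_force: [0.3, -0.8, -0.0]
width: 70.3
grasp_force: 0.0
```

Call:
step_arm(targets=[[[0,0,-0.15,0,0,0,0.8],[0,0,0,0,0,0,0],[0,0,0,0,0,0,0],[0,0,0,0,0,0,0],[0,0,0,0,0,0,0]]])

```text
t: 34.45
ee_pos: [568.3, 212.4, 200.9]
orientation: [-3.05, -0.751, -0.002]
ft_force: [-0.5, 0.5, 3.5]
width: 39.8
grasp_force: 30.0
```

Call:
step_arm(targets=[[[0,0,0.4,0,0,0,0],[0,0,0.8,0,0,0,0],[0,0,0.8,0,0,0,0],[0,0,0,0,0,-1,0],[0,0,0,0,0,-1,0]]])

```text
t: 35.08
ee_pos: [568.1, 212.4, 302.5]
orientation: [-3.096, -0.533, -0.004]
ft_force: [-0.3, 0.4, -0.3]
width: 39.8
grasp_force: 30.0
```

Call:
step_arm(targets=[[[0,0,0,0,0,-1,0],[0,0,0,0,0,-1,0],[0,0,0,0,0,-1,0],[0,0,0,0,0,-1,0],[0,0,0,0,0,-0.92,0]]])

```text
t: 35.7
ee_pos: [568.0, 212.3, 301.5]
orientation: [-3.141, 0.004, -0.002]
ft_force: [-0.4, -0.0, -1.4]
width: 39.6
grasp_force: 30.0
```

```bash
cat > st.py <<'E'
from meas import *
from scipy.spatial.transform import Rotation as R
def st():
    o=readout.get_obs();y=R.from_rotvec(o['orientation']).apply([0,1,0]);print(o['t'],o['ee_pos'].round(1),'yaw',np.degrees(np.arctan2(y[1],y[0])).round(2),'w',o['width'],o['ft_force'].round(1))
E
python3 - <<'E'
from st import *
st();im=snap('wrist')
z=readout.get_obs()['ee_pos'][2]-197+36
for c in blobs(mask(im,(0,0,170),(180,60,255)),200,(270,220,370,360)):print(cv2.contourArea(c),cen(c),top(im,c,z))
E
```

```text
35.7 [568.  212.3 301.5] yaw -90.13 w 39.59630688620557 [-0.4 -0.  -1.4]
5840.0 [319.27871005 291.71860731] ((573.0, 211.6), (38.7, 33.3), 89.9, array([572.8, 211.6]))
```

Call:
step_arm(targets=[[[0.068,-0.525,0,0,0,0,0],[0.068,-0.525,0,0,0,0,0],[0.068,-0.525,0,0,0,0,0],[0.068,-0.525,0,0,0,0,0],[0.068,-0.525,0,0,0,0,0]]])

```text
t: 36.38
ee_pos: [585.1, 80.3, 301.3]
orientation: [-3.142, -0.002, -0.001]
ft_force: [0.4, 0.5, -1.6]
width: 39.4
grasp_force: 30.0
```

Call:
step_arm(targets=[[[0.068,-0.525,0,0,0,0,0],[0.068,-0.525,0,0,0,0,0],[0.068,-0.525,0,0,0,0,0],[0.068,-0.525,0,0,0,0,0],[0.068,-0.525,0,0,0,0,0]]])

```text
t: 37.0
ee_pos: [602.1, -51.0, 301.3]
orientation: [3.141, 0.002, 0.001]
ft_force: [0.0, -0.4, -0.1]
width: 39.9
grasp_force: 30.0
```

Call:
step_arm(targets=[[[0,0,0,0,0,0,0],[0,0,-0.5,0,0,0,0],[0,0,-0.5,0,0,0,0],[0,0,-0.4,0,0,0,0],[0,0,0,0,0,0,0]]])

```text
t: 37.62
ee_pos: [601.4, -49.6, 229.0]
orientation: [-3.141, -0.001, 0.005]
ft_force: [0.9, -0.6, -0.7]
width: 39.6
grasp_force: 30.0
```

Call:
step_arm(targets=[[[0,0,0,0,0,0,0],[0,0,-0.1,0,0,0,0],[0,0,-0.1,0,0,0,0],[0,0,0,0,0,0,0],[0,0,0,0,0,0,0]]])

```text
t: 38.25
ee_pos: [602.1, -50.2, 220.2]
orientation: [-3.142, 0.0, -0.0]
ft_force: [-0.9, -0.3, -0.6]
width: 40.0
grasp_force: 30.0
```

Call:
step_arm(targets=[[[0,0,-0.06,0,0,0,0],[0,0,-0.04,0,0,0,0],[0,0,0,0,0,0,0],[0,0,-0.02,0,0,0,0],[0,0,0,0,0,0,0]]])

```text
t: 38.88
ee_pos: [602.0, -50.2, 214.1]
orientation: [3.142, -0.0, -0.0]
ft_force: [0.5, 0.3, 0.0]
width: 39.9
grasp_force: 30.0
```

Call:
step_arm(targets=[[[0,0,-0.02,0,0,0,0],[0,0,0,0,0,0,0],[0,0,0,0,0,0,0.56],[0,0,0,0,0,0,0.56],[0,0,0,0,0,0,0.56]]])

```text
t: 39.5
ee_pos: [602.0, -50.2, 213.1]
orientation: [-3.142, 0.0, 0.0]
ft_force: [1.0, -0.1, 0.2]
width: 49.2
grasp_force: 0.0
```

Call:
step_arm(targets=[[[0,0,0.2,0,0,0,0.56],[0,0,0.4,0,0,0,0.56],[0,0,0.6,0,0,0,0.56],[0,0,0.6,0,0,0,0.56],[0,0,0,0,0,0,0.56]]])

```text
t: 40.12
ee_pos: [603.1, -50.3, 307.0]
orientation: [3.141, -0.0, 0.01]
ft_force: [0.3, -0.6, -0.3]
width: 49.3
grasp_force: 0.0
```

Call:
step_arm(targets=[[[-0.5,0,0.2,0,0,0,0.56],[-0.5,0,0.2,0,0,0,0.56],[0,0,0,0,0,0,0.56],[0,0,0,0,0,0,0.56],[0,0,0,0,0,0,0.56]]])

```text
t: 40.75
ee_pos: [552.8, -50.2, 322.8]
orientation: [-3.142, 0.0, -0.0]
ft_force: [-0.2, -0.4, 0.5]
width: 49.1
grasp_force: 0.0
```

```bash
cat > chk.py <<'E'
from st import *
st();im=snap('wrist','chk.png')
m=mask(im,(0,0,185),(180,60,255))
cs,h=cv2.findContours(m,cv2.RETR_LIST,cv2.CHAIN_APPROX_NONE)
for c in cs:
    if 300<cv2.contourArea(c)<6000 and cen(c)[1]<260:
        print('white',cv2.contourArea(c),cen(c).round(),top(im,c,50))
for n,lo,hi in [('cop',(3,60,80),(16,220,255)),('blue',(95,120,80),(125,255,255)),('yel',(20,120,100),(35,255,255))]:
    for c in blobs(mask(im,lo,hi),150,(0,60,640,260)):
        if cv2.contourArea(c)<6000: print(n,cv2.contourArea(c),cen(c).round(),top(im,c,50))
E
python3 chk.py
```

```text
40.75 [552.8 -50.2 322.8] yaw -90.0 w 49.111240921231904 [-0.2 -0.4  0.5]
white 898.0 [319. 172.] ((602.4, -50.8), (26.5, 18.1), 90.0, array([602.3, -50.8]))
white 973.0 [223. 171.] ((603.4, 19.6), (25.2, 25.7), 87.0, array([603.3,  19.6]))
white 1254.5 [415. 171.] ((603.5, -121.4), (29.4, 29.3), 46.9, array([ 603.6, -121.3]))
white 5309.5 [483. 165.] ((607.9, -172.3), (58.8, 52.0), 89.6, array([ 608.1, -172.1]))
white 5556.5 [402. 164.] ((608.4, -111.7), (58.5, 52.2), 89.8, array([ 608.2, -111.4]))
white 2447.0 [317. 154.] ((608.8, -50.2), (57.5, 51.6), 90.0, array([608.9, -50.2]))
white 5546.5 [235. 162.] ((609.3, 10.8), (58.0, 52.6), 89.0, array([609.4,  10.8]))
white 5037.5 [362. 118.] ((641.5, -82.7), (259.8, 10.8), 89.5, array([641.3, -82.7]))
cop 2435.5 [227. 169.] ((605.0, 16.2), (36.2, 47.6), 31.2, array([604.8,  16.1]))
cop 782.0 [319. 172.] ((602.5, -50.8), (25.0, 16.6), 90.0, array([602.3, -50.8]))
blue 2311.5 [413. 169.] ((605.2, -117.2), (47.2, 38.8), 67.5, array([ 604.4, -116.9]))
yel 1335.5 [485. 167.] ((607.0, -173.6), (22.4, 35.5), 89.3, array([ 607. , -173.4]))
```

All three parts are seated and upright. Last is the resistor at (450,320), gripped across its 26 mm sides.

Call:
step_arm(targets=[[[-0.206,0.74,0,0,0,-0.375,0.7],[-0.206,0.74,0,0,0,-0.375,0.7],[-0.206,0.74,0,0,0,-0.375,0.7],[-0.206,0.74,0,0,0,-0.375,0.7],[-0.206,0.74,0,0,0,-0.375,0.7]]])

```text
t: 41.42
ee_pos: [500.5, 136.1, 322.9]
orientation: [3.135, -0.207, -0.0]
ft_force: [-0.2, -0.9, -0.0]
width: 61.6
grasp_force: 0.0
```

Call:
step_arm(targets=[[[-0.206,0.74,-0.1,0,0,-0.375,0.7],[-0.206,0.74,-0.1,0,0,-0.375,0.7],[-0.206,0.74,-0.1,0,0,-0.375,0.7],[-0.206,0.74,-0.1,0,0,-0.375,0.7],[-0.206,0.74,-0.1,0,0,-0.375,0.7]]])

```text
t: 42.05
ee_pos: [448.9, 321.3, 297.7]
orientation: [3.114, -0.411, -0.0]
ft_force: [-0.1, 0.1, 0.3]
width: 61.9
grasp_force: 0.0
```

Run:
```python
from st import *
st();print(readout.get_obs()['qpos'])
im=snap('wrist')
for c in blobs(mask(im,(18,90,200),(35,255,255)),150,(230,120,420,360)): print(cv2.contourArea(c),cen(c),top(im,c))
```

```text
42.05 [448.9 321.3 297.7] yaw -105.05 w 61.882043764002276 [-0.1  0.1  0.3]
[ 5.99669540e-01  4.66922278e-01  1.86283279e+00 -2.96012312e-05
  8.11922738e-01  2.43315748e+00]
```

Resistor is hidden under the gripper as expected. I descend and grip.

Call:
step_arm(targets=[[[0,0,-0.5,0,0,0,0.7],[0,0,-0.6,0,0,0,0.7],[0,0,-0.5,0,0,0,0.7],[0,0,-0.3,0,0,0,0.7],[0,0,-0.07,0,0,0,0.7]]])

```text
t: 42.72
ee_pos: [449.0, 319.7, 198.7]
orientation: [3.114, -0.41, -0.002]
ft_force: [0.8, 0.7, -0.5]
width: 61.4
grasp_force: 0.0
```

Call:
step_arm(targets=[[[0,0,0,0,0,0,0.7],[0,0,0,0,0,0,0],[0,0,0,0,0,0,0],[0,0,0,0,0,0,0],[0,0,0,0,0,0,0]]])

```text
t: 43.35
ee_pos: [449.1, 319.9, 200.0]
orientation: [-3.114, 0.41, -0.001]
ft_force: [-0.1, -0.2, 3.9]
width: 25.7
grasp_force: 30.0
```

Call:
step_arm(targets=[[[0,0,0.4,0,0,0,0],[0,0,0.8,0,0,0,0],[0,0,0.8,0,0,0.75,0],[0,0,0,0,0,1,0],[0,0,0,0,0,1,0]]])

```text
t: 43.98
ee_pos: [449.1, 319.9, 301.8]
orientation: [-3.138, 0.106, -0.003]
ft_force: [0.0, 0.1, -1.1]
width: 26.3
grasp_force: 30.0
```

Call:
step_arm(targets=[[[0,0,0,0,0,1,0],[0,0,0,0,0,0,0],[0,0,0,0,0,0,0],[0,0,0,0,0,0,0],[0,0,0,0,0,0,0]]])

```text
t: 44.6
ee_pos: [449.0, 319.8, 299.7]
orientation: [3.142, -0.001, -0.0]
ft_force: [-0.1, 0.1, -1.0]
width: 25.5
grasp_force: 30.0
```

Run:
```python
from st import *
st();im=snap('wrist')
z=readout.get_obs()['ee_pos'][2]-197+36
for c in blobs(mask(im,(18,90,170),(35,255,255)),150,(250,200,400,370)): print(cv2.contourArea(c),cen(c),cv2.boundingRect(c),top(im,c,z))
```

```text
44.6 [449.  319.8 299.7] yaw -90.03 w 25.459635723745787 [-0.1  0.1 -1. ]
746.5 [318.09019871 309.20026792] (292, 273, 55, 55) ((450.3, 319.2), (24.8, 26.4), 90.0, array([447.9, 319.2]))
```

Run:
```python
from st import *
im=snap('wrist')
z=readout.get_obs()['ee_pos'][2]-198+36
print(z,[proj(im,(449+d,319.8,z)).round(1) for d in (-20,0,20)],proj(im,(469,319.8,z-36)).round(1))
h=cv2.cvtColor(im['pixels'],cv2.COLOR_RGB2HSV)
for r in range(235,340,4): print(r,h[r,318],onz(im,(318,r),z)[0].round(1))
```

```text
137.61076525634496 [array([317.7, 341.4]), array([317.6, 302.4]), array([317.6, 260.4])] [317.8 238.7]
235 [109 123 236] 480.5
239 [ 18 184 168] 478.7
243 [ 19 159 164] 476.9
247 [ 18 160 166] 475.1
251 [ 18 161 165] 473.3
255 [ 19 159 167] 471.5
259 [ 30 117 255] 469.7
263 [ 30  45 255] 467.8
267 [ 30  44 255] 466.0
271 [ 30  84 255] 464.1
275 [ 30  85 255] 462.2
279 [ 30  86 255] 460.3
283 [ 30  87 255] 458.4
287 [ 30  87 255] 456.5
291 [ 30  89 255] 454.6
295 [ 30  90 255] 452.6
299 [ 30  91 255] 450.7
303 [ 30  92 255] 448.7
307 [ 29  94 255] 446.7
311 [ 29  95 255] 444.7
315 [ 29  95 255] 442.7
319 [ 29  97 255] 440.7
323 [ 29  98 255] 438.6
327 [ 16 161 241] 436.5
331 [30  7 75] 434.5
335 [ 30  10 101] 432.4
339 [ 21  16 209] 430.3
```

Call:
step_arm(targets=[[[0.254,-0.85,0,0,0,0,0],[0.254,-0.85,0,0,0,0,0],[0.254,-0.85,0,0,0,0,0],[0.254,-0.85,0,0,0,0,0],[0.254,-0.85,0,0,0,0,0]]])

```text
t: 45.32
ee_pos: [512.9, 106.0, 299.7]
orientation: [-3.142, 0.0, -0.0]
ft_force: [0.6, -0.0, -1.1]
width: 25.8
grasp_force: 30.0
```

Call:
step_arm(targets=[[[0.254,-0.85,0,0,0,0,0],[0.254,-0.85,0,0,0,0,0],[0.254,-0.85,0,0,0,0,0],[0.254,-0.85,0,0,0,0,0],[0.254,-0.85,0,0,0,0,0]]])

```text
t: 45.95
ee_pos: [576.3, -106.7, 299.6]
orientation: [-3.142, 0.001, 0.0]
ft_force: [0.6, 0.1, -1.7]
width: 26.2
grasp_force: 30.0
```

Call:
step_arm(targets=[[[0.254,-0.85,0,0,0,0,0],[0.254,-0.85,0,0,0,0,0],[0,0,0,0,0,0,0],[0,0,-0.4,0,0,0,0],[0,0,-0.4,0,0,0,0]]])

```text
t: 46.58
ee_pos: [600.8, -189.0, 257.9]
orientation: [-3.141, -0.001, 0.002]
ft_force: [0.8, 1.8, -0.9]
width: 25.8
grasp_force: 30.0
```

Call:
step_arm(targets=[[[0,0,-0.4,0,0,0,0],[0,0,-0.3,0,0,0,0],[0,0,-0.1,0,0,0,0],[0,0,0,0,0,0,0],[0,0,0,0,0,0,0]]])

```text
t: 47.2
ee_pos: [601.8, -190.3, 220.4]
orientation: [3.141, -0.0, 0.002]
ft_force: [0.3, -0.7, -0.1]
width: 26.1
grasp_force: 30.0
```

Call:
step_arm(targets=[[[0,0,-0.06,0,0,0,0],[0,0,-0.04,0,0,0,0],[0,0,0,0,0,0,0],[0,0,-0.02,0,0,0,0],[0,0,0,0,0,0,0]]])

```text
t: 47.82
ee_pos: [601.4, -190.2, 213.6]
orientation: [-3.142, 0.0, 0.0]
ft_force: [-0.6, -0.5, -1.3]
width: 25.9
grasp_force: 30.0
```

Call:
step_arm(targets=[[[0,0,-0.03,0,0,0,0],[0,0,0,0,0,0,0],[0,0,0,0,0,0,0],[0,0,0,0,0,0,0],[0,0,0,0,0,0,0]]])

```text
t: 48.45
ee_pos: [601.5, -190.2, 213.0]
orientation: [3.141, -0.0, 0.0]
ft_force: [-2.6, 0.3, 5.4]
width: 25.7
grasp_force: 30.0
```

Floor contact is at the same height as for the capacitor. I release and check all four.

Call:
step_arm(targets=[[[0,0,0,0,0,0,0.42],[0,0,0,0,0,0,0.42],[0,0,0,0,0,0,0.42],[0,0,0.2,0,0,0,0.42],[0,0,0.4,0,0,0,0.42]]])

```text
t: 49.08
ee_pos: [601.2, -190.1, 242.6]
orientation: [-3.141, 0.0, 0.002]
ft_force: [-0.6, -0.1, -0.2]
width: 37.0
grasp_force: 0.0
```

Call:
step_arm(targets=[[[0,0,0.6,0,0,0,0.42],[0,0,0.6,0,0,0,0.42],[-0.5,0.9,0.2,0,0,0,0.42],[-0.5,0.9,0.2,0,0,0,0.42],[0,0.2,0,0,0,0,0.42]]])

```text
t: 49.7
ee_pos: [550.3, -88.3, 324.3]
orientation: [3.142, 0.003, 0.002]
ft_force: [0.9, 0.5, -0.3]
width: 36.8
grasp_force: 0.0
```

Call:
step_arm(targets=[[[0,0,0,0,0,0,0.5],[0,0,0,0,0,0,0.5],[0,0,0,0,0,0,0.5],[0,0,0,0,0,0,0.5],[0,0,0,0,0,0,0.5]]])

```text
t: 50.32
ee_pos: [551.5, -90.6, 321.9]
orientation: [-3.142, 0.001, 0.001]
ft_force: [-0.7, -0.4, -0.2]
width: 43.7
grasp_force: 0.0
```

```bash
python3 chk.py
python3 - <<'E'
from st import *
im=snap('wrist');np.save('pics/w10.npy',im,allow_pickle=True)
for c in blobs(mask(im,(18,60,220),(35,255,255)),150,(350,60,640,260)): print('resY',cv2.contourArea(c),cen(c).round(),top(im,c,51))
for lo,hi,roi in [((0,130,70),(8,255,255),(250,150,500,300))]:
    for c in blobs(mask(im,lo,hi),60,roi): print('red',cv2.contourArea(c),cv2.boundingRect(c))
E
```

```text
50.325 [551.5 -90.6 321.9] yaw -90.04 w 43.7496204447083 [-0.7 -0.4 -0.2]
white 920.5 [263. 171.] ((602.3, -50.7), (27.1, 18.8), 89.7, array([602.3, -50.7]))
white 955.0 [169. 170.] ((603.2, 19.3), (26.0, 25.5), 89.1, array([603.2,  19.5]))
white 1296.0 [360. 169.] ((603.5, -121.3), (28.8, 29.9), 0.2, array([ 603.5, -121.2]))
white 5522.5 [437. 163.] ((607.7, -177.4), (58.3, 52.2), 89.3, array([ 607.9, -177.3]))
white 5622.0 [354. 162.] ((608.4, -116.9), (57.1, 52.0), 89.8, array([ 608.3, -116.6]))
white 2555.0 [276. 152.] ((608.7, -55.2), (57.5, 52.0), 89.6, array([608.8, -55.3]))
white 5600.5 [186. 161.] ((609.2, 7.1), (61.1, 52.7), 89.4, array([609.4,   5.6]))
white 5048.0 [312. 116.] ((641.4, -85.6), (258.0, 10.6), 89.5, array([640.8, -85.6]))
cop 2662.0 [176. 168.] ((604.6, 13.4), (41.3, 47.0), 3.2, array([604.9,  13.4]))
cop 804.5 [263. 171.] ((602.3, -50.7), (25.7, 17.3), 89.7, array([602.3, -50.7]))
blue 2445.5 [358. 167.] ((604.9, -119.7), (42.4, 38.8), 44.7, array([ 604.6, -119.4]))
yel 610.5 [455. 172.] ((602.1, -190.9), (29.8, 12.5), 0.1, array([ 602.1, -190.8]))
resY 1848.5 [454. 170.] ((603.5, -185.1), (41.3, 36.4), 0.3, array([ 603.4, -184.6]))
resY 212.0 [355. 223.] ((563.3, -118.3), (16.2, 8.3), 0.0, array([ 563.3, -118.1]))
resY 193.0 [442. 224.] ((562.6, -184.0), (7.9, 16.4), 89.7, array([ 562.7, -184. ]))
red 156.5 (329, 283, 13, 17)
```

All four parts sit in their nests (x within about 3 mm, y aligned). Next I shut the lever.

Call:
step_arm(targets=[[[-0.495,-0.046,0,0,0,0,0.6],[-0.495,-0.046,0,0,0,0,0.6],[-0.495,-0.046,0,0,0,0,0.6],[-0.495,-0.046,0,0,0,0,0.6],[-0.495,-0.046,0,0,0,0,0.6]]])

```text
t: 51.05
ee_pos: [426.9, -101.7, 322.3]
orientation: [3.142, -0.0, 0.0]
ft_force: [0.6, -0.2, 0.4]
width: 52.9
grasp_force: 0.0
```

Call:
step_arm(targets=[[[0,0,-0.4,0,0,0,0.6],[0,0,-0.4,0,0,0,0.6],[0,0,-0.4,0,0,0,0.6],[0,0,-0.4,0,0,0,0.6],[0,0,-0.04,0,0,0,0.6]]])

```text
t: 51.68
ee_pos: [427.3, -101.6, 239.3]
orientation: [-3.141, 0.0, 0.004]
ft_force: [-0.0, -0.7, 0.9]
width: 52.4
grasp_force: 0.0
```

Call:
step_arm(targets=[[[0,0,0,0,0,0,0.6],[0,0,0,0,0,0,0],[0,0,0,0,0,0,0],[0,0,0,0,0,0,0],[0,0,0,0,0,0,0]]])

```text
t: 52.3
ee_pos: [427.8, -102.4, 240.4]
orientation: [3.14, 0.002, 0.001]
ft_force: [-2.4, -8.8, 0.5]
width: 19.3
grasp_force: 30.0
```

Run:
```python
from st import *
st();im=snap('wrist');np.save('pics/w11.npy',im,allow_pickle=True)
for c in blobs(mask(im,(0,130,70),(8,255,255)),60,(270,100,370,400)): print('red',cv2.contourArea(c),cv2.boundingRect(c),cen(c),[onz(im,(cen(c)[0],cv2.boundingRect(c)[1]+k),76).round(1) for k in (0,cv2.boundingRect(c)[3])])
```

```text
52.3 [ 427.8 -102.4  240.4] yaw -89.93 w 19.28913531519872 [-2.4 -8.8  0.5]
red 5190.5 (298, 112, 43, 197) [319.99621103 219.70625823] [array([ 509.7, -103.6,   76. ]), array([ 423.4, -103.7,   76. ])]
```

Call:
step_arm(targets=[[[0.009,-0.167,0,0,0,0,0],[0.026,-0.165,0,0,0,0,0],[0.043,-0.162,0,0,0,0,0],[0.06,-0.156,0,0,0,0,0],[0.076,-0.149,0,0,0,0,0]]])

```text
t: 52.98
ee_pos: [437.3, -141.0, 240.2]
orientation: [-3.139, -0.0, 0.005]
ft_force: [-5.1, 7.8, 8.2]
width: 19.3
grasp_force: 30.0
```

Call:
step_arm(targets=[[[0.091,-0.14,0,0,0,0,0],[0.106,-0.13,0,0,0,0,0],[0.118,-0.118,0,0,0,0,0],[0.13,-0.106,0,0,0,0,0],[0.14,-0.091,0,0,0,0,0]]])

```text
t: 53.6
ee_pos: [466.5, -170.0, 240.2]
orientation: [-3.139, -0.0, 0.007]
ft_force: [-4.3, 9.1, 11.1]
width: 18.9
grasp_force: 30.0
```

Call:
step_arm(targets=[[[0.149,-0.076,0,0,0,0,0],[0.156,-0.06,0,0,0,0,0],[0.162,-0.043,0,0,0,0,0],[0.165,-0.026,0,0,0,0,0],[0.167,-0.009,0,0,0,0,0]]])

```text
t: 54.22
ee_pos: [505.9, -182.6, 240.2]
orientation: [3.141, 0.003, -0.009]
ft_force: [-13.6, -12.0, 8.7]
width: 19.3
grasp_force: 30.0
```

Call:
step_arm(targets=[[[0,0,0,0,0,0,0],[0.05,0,0,0,0,0,0],[0,0,0,0,0,0,0],[0,0,0,0,0,0,0],[0,0,0,0,0,0,0]]])

```text
t: 54.85
ee_pos: [508.6, -182.8, 240.3]
orientation: [3.14, 0.002, -0.006]
ft_force: [-8.7, -10.4, 6.4]
width: 19.3
grasp_force: 30.0
```

Run:
```python
from st import *
st();im=snap('wrist');np.save('pics/w12.npy',im,allow_pickle=True)
for c in blobs(mask(im,(0,130,70),(8,255,255)),60,(100,100,420,400)): print('red',cv2.contourArea(c),cv2.boundingRect(c),cen(c),cv2.minAreaRect(c))
```

```text
54.85 [ 508.6 -182.8  240.3] yaw -89.93 w 19.26133293863606 [ -8.7 -10.4   6.4]
red 2147.0 (175, 255, 111, 33) [233.30181649 269.97546965] ((229.1007080078125, 269.1075439453125), (109.92408752441406, 26.260053634643555), 5.964487075805664)
red 2024.5 (295, 264, 46, 61) [318.29110068 293.94525397] ((318.1534729003906, 293.0346374511719), (62.18982696533203, 41.29404067993164), 84.2894058227539)
```

Call:
step_arm(targets=[[[0.04,0,0,0,0,0,0],[0,0,0,0,0,0,0],[0.04,0,0,0,0,0,0],[0,0,0,0,0,0,0],[0,0,0,0,0,0,0]]])

```text
t: 55.52
ee_pos: [512.6, -183.0, 240.3]
orientation: [3.14, 0.002, -0.006]
ft_force: [-9.9, -11.7, 7.0]
width: 19.4
grasp_force: 30.0
```

Run:
```python
from st import *
st();im=snap('wrist');np.save('pics/w12.npy',im,allow_pickle=True)
m=mask(im,(0,130,70),(8,255,255))
for u in range(180,300,15):
    r=np.where(m[230:320,u])[0]+230
    if len(r): print(u,r.min(),r.max(),onz(im,(u,r.min()),55)[:2].round(1),onz(im,(u,r.max()),55)[:2].round(1))
```

```text
55.525 [ 512.6 -183.   240.3] yaw -89.91 w 19.37328012539554 [ -9.9 -11.7   7. ]
180 265 281 [ 521.2 -112.4] [ 512.3 -111.4]
195 265 282 [ 521.2 -120.2] [ 511.8 -119.3]
210 260 284 [ 524.  -128.3] [ 510.8 -127.2]
225 261 285 [ 523.5 -136. ] [ 510.3 -135. ]
240 262 286 [ 523.  -143.7] [ 509.8 -142.9]
255 263 287 [ 522.5 -151.3] [ 509.2 -150.7]
270 264 288 [ 521.9 -159. ] [ 508.7 -158.5]
285 283 283 [ 511.5 -166.4] [ 511.5 -166.4]
```

Call:
step_arm(targets=[[[0.04,0,0,0,0,0,0],[0,0,0,0,0,0,0],[0.04,0,0,0,0,0,0],[0,0,0,0,0,0,0],[0,0,0,0,0,0,0]]])

```text
t: 56.2
ee_pos: [516.5, -183.1, 240.3]
orientation: [3.14, 0.003, -0.006]
ft_force: [-9.3, -12.8, 7.5]
width: 19.1
grasp_force: 30.0
```

```bash
cat > lev.py <<'E'
from st import *
st();im=snap('wrist')
m=mask(im,(0,130,70),(8,255,255))
for u in range(180,300,30):
    r=np.where(m[230:320,u])[0]+230
    if len(r): print(u,r.min(),r.max(),onz(im,(u,r.min()),55)[:2].round(1),onz(im,(u,r.max()),55)[:2].round(1))
E
python3 lev.py
```

```text
56.2 [ 516.5 -183.1  240.3] yaw -89.9 w 19.087180732919908 [ -9.3 -12.8   7.5]
180 271 287 [ 521.8 -112.1] [ 512.9 -111.2]
210 265 290 [ 525.2 -128.2] [ 511.3 -127. ]
240 266 290 [ 524.7 -143.7] [ 511.4 -142.9]
270 267 290 [ 524.3 -159.1] [ 511.5 -158.6]
```

Call:
step_arm(targets=[[[0.03,0,0,0,0,0,0],[0,0,0,0,0,0,0],[0.03,0,0,0,0,0,0],[0,0,0,0,0,0,0],[0,0,0,0,0,0,0]]])

```text
t: 56.88
ee_pos: [518.3, -183.2, 240.2]
orientation: [3.14, 0.003, -0.012]
ft_force: [-16.4, -15.2, 11.5]
width: 19.3
grasp_force: 30.0
```

```bash
python3 lev.py
```

```text
56.875 [ 518.3 -183.2  240.2] yaw -89.89 w 19.339231833464112 [-16.4 -15.2  11.5]
180 273 289 [ 521.9 -112.1] [ 512.9 -111.1]
210 267 291 [ 525.3 -128.2] [ 511.9 -127. ]
240 267 291 [ 525.4 -143.7] [ 512.1 -142.9]
270 267 292 [ 525.4 -159.1] [ 511.6 -158.6]
```

The lever is at its stop, and the push force rose with no further travel. I release, lift, and check everything.

Call:
step_arm(targets=[[[-0.04,0,0,0,0,0,0],[0,0,0,0,0,0,0.5],[0,0,0,0,0,0,0.5],[0,0,0,0,0,0,0.5],[0,0,0.2,0,0,0,0.5]]])

```text
t: 57.55
ee_pos: [518.9, -181.3, 249.9]
orientation: [-3.141, -0.0, 0.002]
ft_force: [0.1, 0.5, -0.1]
width: 44.1
grasp_force: 0.0
```

Call:
step_arm(targets=[[[0,0.3,0.6,0,0,0,0.5],[0,0.5,0.6,0,0,0,0.5],[0,0.5,0.3,0,0,0,0.5],[0,0,0,0,0,0,0.5],[0,0,0,0,0,0,0.5]]])

```text
t: 58.18
ee_pos: [519.0, -116.7, 325.2]
orientation: [3.141, 0.001, 0.0]
ft_force: [0.1, 0.8, 0.3]
width: 43.9
grasp_force: 0.0
```

```bash
python3 chk.py
python3 - <<'E'
from st import *
im=snap('wrist');np.save('pics/w13.npy',im,allow_pickle=True)
for c in blobs(mask(im,(18,60,220),(35,255,255)),150,(350,60,640,300)): print('resY',cv2.contourArea(c),cen(c).round(),top(im,c,51))
m=mask(im,(0,130,70),(8,255,255))
for c in blobs(m,100,(250,150,600,400)): print('red',cv2.boundingRect(c),top(im,c,60))
t=get_image('top')
for c in blobs(mask(t,(0,130,70),(8,255,255)),20,(340,225,410,270)): print('topred',cv2.boundingRect(c),top(t,c,65))
for c in blobs(mask(t,(45,100,80),(75,255,255)),20,(440,245,475,280)): print('btn',onz(t,cen(c),22))
E
```

```text
58.175 [ 519.  -116.7  325.2] yaw -89.98 w 43.867129565792844 [0.1 0.8 0.3]
white 1650.5 [173. 250.] ((508.0, -4.1), (31.0, 54.6), 89.4, array([5.085e+02, 1.000e-01]))
white 350.0 [175. 208.] ((541.9, -7.5), (23.6, 11.6), 89.8, array([543.8,  -7.5]))
white 721.0 [355. 203.] ((546.3, -144.6), (12.9, 33.4), 0.1, array([ 546.3, -144.6]))
white 937.0 [226. 120.] ((606.1, -51.1), (26.8, 18.0), 89.2, array([606. , -51.1]))
white 981.5 [131. 121.] ((606.3, 19.7), (25.8, 26.3), 84.2, array([606.4,  19.4]))
white 1374.0 [325. 120.] ((606.0, -121.3), (29.6, 29.3), 0.1, array([ 605.9, -121.4]))
white 3068.5 [227. 119.] ((606.2, -51.4), (39.8, 39.6), 89.1, array([606.3, -51.6]))
white 941.5 [116. 142.] ((600.3, 28.4), (64.6, 23.4), 0.3, array([600.2,  29.8]))
white 1548.0 [366. 154.] ((598.8, -148.0), (72.8, 57.5), 9.1, array([ 598.8, -147. ]))
white 1560.5 [279. 154.] ((599.1, -79.3), (71.8, 63.2), 89.9, array([599.5, -79.3]))
white 1420.0 [192. 154.] ((599.8, -14.4), (63.4, 69.4), 0.6, array([599.8, -14.3]))
white 4667.5 [278.  72.] ((639.2, -87.1), (258.5, 9.7), 89.5, array([634.8, -87. ]))
c
[... 182 characters left out ...]
20.] ((605.5, -121.3), (38.6, 38.0), 0.1, array([ 605.5, -121.2]))
yel 640.5 [422. 121.] ((605.1, -191.2), (29.9, 12.1), 0.2, array([ 605.1, -190.7]))
yel 252.0 [199. 213.] ((538.2, -25.8), (6.3, 28.0), 89.2, array([538.2, -25.7]))
yel 158.0 [233. 166.] ((573.9, -53.8), (12.4, 7.6), 0.2, array([573.7, -53.8]))
yel 151.0 [412. 168.] ((572.5, -186.0), (12.4, 7.3), 0.4, array([ 572.5, -186. ]))
resY 1946.0 [421. 120.] ((605.2, -190.8), (39.4, 25.8), 0.3, array([ 605.1, -190.6]))
resY 181.0 [412. 167.] ((572.6, -185.8), (8.2, 13.1), 89.8, array([ 572.6, -185.8]))
red (302, 233, 125, 36) ((518.0, -152.5), (94.4, 25.9), 78.2, array([ 514.1, -151.7]))
btn [ 462.02732428 -371.76735151   22.        ]
```

All four parts are pushed home (x about 605 to 606). Now I press the button with closed fingers.

Call:
step_arm(targets=[[[-0.115,-0.509,0,0,0,0,0],[-0.115,-0.509,0,0,0,0,0],[-0.115,-0.509,0,0,0,0,0],[-0.115,-0.509,0,0,0,0,0],[-0.115,-0.509,0,0,0,0,0]]])

```text
t: 58.95
ee_pos: [489.8, -245.2, 324.5]
orientation: [-3.141, 0.002, 0.002]
ft_force: [0.8, -1.1, 1.0]
width: 0.8
grasp_force: 0.0
```

Call:
step_arm(targets=[[[-0.115,-0.509,-0.34,0,0,0,0],[-0.115,-0.509,-0.34,0,0,0,0],[-0.115,-0.509,-0.34,0,0,0,0],[-0.115,-0.509,-0.34,0,0,0,0],[-0.115,-0.509,-0.34,0,0,0,0]]])

```text
t: 59.58
ee_pos: [460.8, -372.5, 238.8]
orientation: [-3.141, 0.002, 0.001]
ft_force: [-0.1, 0.3, 0.5]
width: 0.5
grasp_force: 0.0
```

Run:
```python
from st import *
im=np.load('pics/w13.npy',allow_pickle=True).item()
m=mask(im,(0,130,70),(8,255,255))
for u in range(305,425,12):
    r=np.where(m[225:280,u])[0]+225
    if len(r): print(u,r.min(),r.max(),onz(im,(u,r.min()),55)[:2].round(1),onz(im,(u,r.max()),55)[:2].round(1))
w=mask(im,(0,0,190),(180,60,255)); g=mask(im,(15,60,90),(32,255,255))
print([ (cen(c).round(),cv2.minAreaRect(c)) for c in blobs(g,60,(130,195,230,290))], [(cen(c).round(),cv2.boundingRect(c)) for c in blobs(mask(im,(45,80,80),(80,255,255)),10,(130,190,230,290))])
st()
```

```text
305 238 239 [ 519.8 -107. ] [ 519. -107.]
317 238 239 [ 519.8 -116.1] [ 519.  -116.1]
329 234 251 [ 522.9 -125.1] [ 509.5 -125.2]
341 234 250 [ 522.9 -134.2] [ 510.3 -134.4]
353 234 250 [ 522.9 -143.2] [ 510.3 -143.5]
365 234 250 [ 522.9 -152.3] [ 510.3 -152.7]
377 234 250 [ 522.9 -161.4] [ 510.3 -161.9]
389 234 250 [ 522.9 -170.5] [ 510.3 -171.1]
401 233 262 [ 523.7 -179.5] [ 500.6 -181. ]
413 238 268 [ 519.8 -189. ] [ 495.6 -190.7]
[(array([173., 254.]), ((175.65618896484375, 255.4787139892578), (49.5865478515625, 35.75996398925781), 82.23483276367188)), (array([199., 213.]), ((198.94140625, 213.47474670410156), (37.56728744506836, 10.2119140625), 86.72950744628906))] [(array([174., 208.]), (160, 203, 29, 13))]
59.575 [ 460.8 -372.5  238.8] yaw -90.06 w 0.5275175940946095 [-0.1  0.3  0.5]
```

The lever reads fully parallel to the row. Now the press.

Call:
step_arm(targets=[[[0,0,-0.3,0,0,0,0],[0,0,-0.3,0,0,0,0],[0,0,0,0,0,0,0],[0,0,-0.08,0,0,0,0],[0,0,-0.06,0,0,0,0]]])

```text
t: 60.2
ee_pos: [462.0, -370.8, 203.6]
orientation: [3.141, 0.001, 0.001]
ft_force: [-0.5, 0.8, 2.3]
width: 0.4
grasp_force: 0.9
```

Call:
step_arm(targets=[[[0,0,-0.04,0,0,0,0],[0,0,-0.02,0,0,0,0],[0,0,0,0,0,0,0],[0,0,0,0,0,0,0],[0,0,0,0,0,0,0]]])

```text
t: 60.82
ee_pos: [461.8, -371.2, 200.4]
orientation: [3.141, -0.0, 0.001]
ft_force: [2.2, 2.7, 3.5]
width: 0.1
grasp_force: 1.8
```

Call:
step_arm(targets=[[[0,0,-0.03,0,0,0,0],[0,0,-0.03,0,0,0,0],[0,0,-0.01,0,0,0,0],[0,0,0,0,0,0,0],[0,0,0,0,0,0,0]]])

```text
t: 61.45
ee_pos: [461.8, -371.2, 198.1]
orientation: [3.141, -0.0, 0.001]
ft_force: [-0.2, 5.2, 18.5]
width: 0.6
grasp_force: 9.2
```

The button is bottomed out at 18.5 N. I retreat and do a final numeric check.

Call:
step_arm(targets=[[[0,0,0.3,0,0,0,0],[0,0,0.6,0,0,0,0],[0,0,0.8,0,0,0,0],[0,0,0.8,0,0,0,0],[0,0,0,0,0,0,0]]])

```text
t: 62.08
ee_pos: [462.0, -371.9, 324.6]
orientation: [3.138, -0.0, 0.006]
ft_force: [1.1, -0.8, 0.8]
width: 0.6
grasp_force: 0.0
```

Call:
step_arm(targets=[[[0,0,0,0,0,0,0],[0,0,0,0,0,0,0],[0,0,0,0,0,0,0],[0,0,0,0,0,0,0],[0,0,0,0,0,0,0]]])

```text
t: 62.7
ee_pos: [461.6, -371.1, 321.4]
orientation: [-3.141, 0.0, 0.001]
ft_force: [0.4, -0.0, 0.5]
width: 0.4
grasp_force: 0.0
```

Run:
```python
from st import *
st();t=get_image('top')
for n,lo,hi,z in [('cap/white',(0,0,170),(180,60,255),51),('yel',(18,90,150),(35,255,255),51),('cop',(3,90,80),(16,255,255),51)]:
    for c in blobs(mask(t,lo,hi),25,(292,195,402,222)): print(n,cv2.contourArea(c),onz(t,cen(c),z)[:2].round(1))
for c in blobs(mask(t,(0,130,70),(8,255,255)),20,(340,225,410,270)): print('lever',cv2.minAreaRect(c))
print(ctrl.close_job())
```

```text
62.7 [ 461.6 -371.1  321.4] yaw -90.01 w 0.36371073643526636 [ 0.4 -0.   0.5]
cap/white 210.0 [605.8 -49.5]
cap/white 86.0 [ 606.  -119.3]
cap/white 73.0 [606.6  21.8]
cap/white 71.0 [ 596.  -215.3]
cap/white 46.0 [ 584.4 -149.2]
cap/white 44.0 [585.7 -80.7]
yel 149.0 [ 605.7 -187.9]
cop 164.5 [604.6  21.7]
cop 48.0 [605.8 -48.2]
lever ((373.083984375, 244.30105590820312), (6.9210944175720215, 36.182838439941406), 86.3086166381836)
the job is handed in; nothing more can be done
None
```

I handed the job in at about 63 s: the nut is set in the green band, all four parts stand clamped in their own nests, the lever is fully shut and the green button was pressed. I could not read the clamping force on each part directly, and no verdict came back.

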